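# Close a paint tin in the lid press

## Robot

A 7-joint arm with a two-finger parallel gripper is mounted at the origin on the work surface. World frame = base frame: x ahead of the robot, y to its left, z up, the work surface at z = 0. Lengths are in m, angles in rad, forces in N, time in s.
With the tool pointing down it reaches from about 0.35 to 0.9 m from the base axis. Payload 8.1 kg.
Tool frame: the origin (TCP) lies at the very end of the fingers, on their centre line; the grasp point (between the pads) lies 19 mm behind it; x points along the fingers, y is the direction in which the jaws open and shut, and the axes are right-handed (so a half turn about x gives the same grasp; the last joint's range is limited). The gripper opens to 92 mm and grips with 3 to 60 N. Pads are 19 mm wide; open, the fingers measure 130 mm over their backs; the gripper's body (75 mm by 190 mm) begins 47 mm behind the grasp point.
Start: joints at [-1.387, 0.434, 0.025, 1.573, -0.012, 1.134, -0.075], TCP at [0.177, 0.599, 0.227] pointing down, gripper open.
Joint ranges: [-2.62, 2.62], [-0.44, 2.09], [-1.27, 1.32], [0.08, 2.57], [-1.32, 4.46], [0.12, 2], [-2.74, 2.74]. Speed limits (rad/s): [2.22, 2.22, 3.01, 3.01, 3.14, 3.14, 3.14].

## Interface

Orientations are given as a rotation vector (axis times angle).
In Python, from cell import arm gives the robot as it stands.
- The arm moves only by the tool servo_tool, never from a script. Its argument "plan" is a list of rows, each a list of 2 entries, a list of its own where there are three numbers: the shift along the world's x, y, z in cm, then the turn, a rotation vector about the world's x, y, z in degrees. A call has 1 to 12 rows; each row is the pose to reach, as a shift and turn from the pose measured when the call began; what a row does not reach only later rows make up. A row lasts 1/10 s, in which the tool goes at most 50 mm and 8.59 degrees, less where a joint would pass 70% of its speed; a pose out of reach is approached as far as the arm can. A call with a gripper value outside its range is refused whole. "grip" is the opening, from 0 (shut) to 1 (fully open), set as the call begins (left out, the last holds). The fingers move at their own pace and stop on an object; "squeeze" is the grip in N (left out, the last holds). Time passes only in rows, so rows that repeat a pose let the fingers close. It gives the time, the measured TCP pose, the force and the opening at its end, in the units of the state.
- arm.observe(): the state, without advancing time (a new reading comes with each control period).
- arm.get_image(name): name is "scene" or "top"; returns a dict with "frame" (420x560x3 uint8, blue, green, red), "fx", "fy", "cx", "cy" (pixels), "D" ([k1, k2, p1, p2, k3] as OpenCV has them; the pictures are not rectified), "position" and "rotation" of the camera in the world. Camera axes: x right, y down, z forward; pixel columns grow to the right and rows downward; lengths in m; the calibration is good to about 2 mm. A picture is of the moment at which its call begins. There is no depth.
- arm.sign_off(): hands the job in, once; it reports no verdict.
Trained networks look in a picture, given as the dict that the camera call returned (one of the last four; its "shot" number tells which), for a name from the list of things; names that differ only in an ending like _2 or _b are one class to them, and where a whole thing is asked for, a point or a joint stands for the part that bears it (a point fixed in the world has none). Each returns a list of dicts, best first, with "score" (0 to 1); they miss things now and then, are a little off and sometimes report something else, mostly with a low value. They report only what shows in the picture. A call takes as long as a camera call. They do not tell look-alikes from the thing itself.
- arm.search_frame(picture, query): "at" ([column, row] in pixels, amid what is visible of it).
- arm.trace(picture, query): "pixels" (420x560 bool, what is visible of it) and "at" ([column, row] in pixels, amid what is visible of it).
The state is a dict: "clock": time; "joints": joint angles; "dq": joint speeds; "joint_efforts": joint torques, N m; "position": TCP position; "ee_rot": TCP orientation; "force": force on the tool from outside, world axes, zero at the start; "ft_torque": the same for the moment, N m; "width": opening from 0.0 (shut) to 1.0 (fully open).
Only numpy, scipy, OpenCV 4.12 (cv2) and the standard library are available. Lean on these libraries where they do the work, as an engineer would, in place of code of your own. Each camera call takes 0.05 s, during which the arm holds its last target.

## Task

Close the small paint tin: stand it in the round recess of the lid press, keeping it upright because its lid is only resting in place, then lower the loose press plate squarely over the two guide rods without letting it jam, and with the plate press the lid fully home, gently enough not to crush the tin. Leave the plate lying on the closed tin, let go, and leave everything else on the bench where it is.

Things in the scene. Friction and masses are not known exactly. Their poses are not given: they have to be found in the camera images.
- tin_center (a point): Small round steel paint tin with a plain paper band, 60 mm across, 70 mm high to its rim, about 0.3 kg (varies). This point is on its axis, 35 mm above its underside; z is up. Its push-in lid (54 mm across) stands proud: lid top 71.5 mm above the underside when fully home, up to 6 mm higher before. The much larger closed tin (100 mm across) is not to be used.
- tin_lid (a joint): How far the small tin's lid has been pushed in, m: 0 = highest, 0.006 = fully home (hard stop); it starts somewhere between 0 and 0.0025. It slides in stiffly, needs about 12 N straight down, does not spring back, and does not go in under the plate's own weight.
- press_seat (a point): Lid press, fixed to the bench: a grey steel base 120 x 250 x 22 mm with a round recess 68 mm across and 8 mm deep in the middle. This point is the centre of the recess floor, 14 mm above the bench. The frame's y runs along the base's length, from the shorter guide rod to the taller one; z is up.
- rod_feet (a point): Point midway between the feet of the press's two steel guide rods, 22 mm above the bench, right above the recess centre. The tall rod's foot is 85 mm from it towards the frame's +y, the short rod's 85 mm towards -y. Both are 12 mm thick, ends lightly chamfered (1 mm), and are smooth and oiled; tips 185 and 165 mm above the bench. Each leans a little, any way: the tips may be up to 5.5 mm out.
- plate_grip (a point): Middle of the black rubber-covered grip (24 mm wide, 95 mm long along the plate, 12 to 58 mm above the underside) on the loose press plate: a flat aluminium bar 60 x 210 x 12 mm, about 0.55 kg (varies), balanced at the grip. This point is 36 mm above the underside; y runs along the plate's length, z up. Either end fits either rod.
- plate_bore (a point): The plate's round bore, 14.6 mm wide, at the underside, 85 mm from the middle towards the frame's +y; a brass bush 25 mm across carries it up to 30 mm above the underside. 85 mm the other way is a slot through the bar, 14.6 mm wide and 26 mm long along the plate.
There are look-alikes about, which are no part of the job. Leave any yellow look-alike of the part that bears tin_center alone.

How it is judged:
On the way, in this order (a step that is already met when the one before it is completed fails the run):
1. the small tin stands upright in the press's recess, let go (horizontal distance between tin_center and press_seat below 0.0065 m and z of tin_center in the frame of press_seat below 0.0375 m and angle between tin_center's own z axis and vertical below 0.05 rad and contact force between tin and the fingers below 0.5 N), for 0.2 s.
2. the press plate is threaded square on both guide rods (horizontal distance between plate_grip and press_seat below 0.008 m and angle between the y axis of plate_grip and the y axis of press_seat, either way round below 0.07 rad and angle between plate_grip's own z axis and vertical below 0.085 rad and z of plate_grip in the frame of press_seat below 0.165 m), for 0.1 s.
3. the lid is pressed home under the plate (value of joint tin_lid above 0.0052 m and horizontal distance between tin_center and press_seat below 0.0065 m and z of tin_center in the frame of press_seat below 0.0375 m and angle between tin_center's own z axis and vertical below 0.05 rad and horizontal distance between plate_grip and press_seat below 0.008 m and angle between the y axis of plate_grip and the y axis of press_seat, either way round below 0.07 rad and angle between plate_grip's own z axis and vertical below 0.06 rad), for 0.2 s.
At the end, for the whole second after the job is handed in: The lid is within 0.8 mm of fully home; the tin stands upright (3 deg) in the recess, within 6.5 mm of its centre; the plate lies still and level (3.4 deg) on the closed lid with a rod through its bore and the other through its slot, its middle within 8 mm of the recess centre; nothing is held (all of step 3 and z of plate_grip in the frame of press_seat below 0.112 m and linear speed of plate below 0.01 m/s and contact force between each of plate, tin and the fingers below 0.3 N); the robot touches nothing.
It fails at once if the tin is tipped by more than 20 degrees (angle between tin_center's own z axis and vertical above 0.35 rad).
It fails at once if the plate presses on the tin with more than 50 N (contact force between plate and tin above 50 N).
It fails at once if the plate is forced against the press and its rods with more than 50 N (contact force between plate and press above 50 N).
It fails at once if one of the other loose things on the bench is shifted by more than 30 mm (distance of any of scraper, brush, screwdriver, sponge, sleeve, big_tin, cartridge from where it was at the start of the episode above 0.03 m).
It also fails if it takes over 70 s, if anything falls off the work surface, if the arm or the gripper's body presses on something with over 40 N, if the wrist force passes 120 N, or if a joint passes its speed limit or range.

## Working session

There is one attempt and no reset: what is moved stays moved. The work goes in short steps, Python scripts to look and compute and a tool call to move; the robot and the scene stay as the last step left them, time stands still between calls to the robot, and variables do not carry over. Pictures are saved under pics/ and viewed, and the job is handed in when it is done.

Besides the shell and the picture viewer there is one more tool, called as name([rows], argument=value, ...), one row to a line, values as JSON. servo_tool: Moves the arm, as the interface text tells. Its arguments: {"type":"object","properties":{"plan":{"type":"array","items":{"type":"array"}},"grip":{"type":"number"},"squeeze":{"type":"number"}},"required":["plan"]}

```bash
ls; mkdir -p pics
python3 - <<'E'
from cell import arm
import cv2,pickle
o=arm.observe(); print(o)
P={}
for n in("scene","top"):
    p=arm.get_image(n); P[n]=p
    cv2.imwrite(f"pics/{n}0.png",p["frame"])
    print(n,p["shot"],p["fx"],p["fy"],p["cx"],p["cy"],p["D"],p["position"],p["rotation"])
pics=P
for n in P:
    for q in("tin_center","press_seat","rod_feet","plate_grip","plate_bore"):
        print(n,q,[(r["at"],round(r["score"],2)) for r in arm.search_frame(P[n],q)])
pickle.dump(P,open("p0.pkl","wb"))
E
```

```text
pics
{'clock': 0.0, 'joints': array([-1.38662364,  0.43520169,  0.02501253,  1.574109  , -0.01162236,
        1.13397298, -0.07511258]), 'dq': array([0.00145673, 0.00108655, 0.00063341, 0.00163609, 0.00086438,
       0.00043553, 0.00042979]), 'joint_efforts': array([-7.63269636e-04, -6.67846584e+01,  9.84681845e-01, -3.14469230e+01,
       -6.05832646e-02,  4.25973139e-02,  1.79173753e-04]), 'position': array([0.17671244, 0.59896788, 0.22595404]), 'ee_rot': array([ 0.22397866,  1.55912469, -0.22640954]), 'force': array([-0.27964936,  0.06895159, -0.24276552]), 'ft_torque': array([ 0.02715984,  0.02643141, -0.02163075]), 'width': 1.002013209617239}
scene 1 535.4021778402912 535.4021778402912 286.41598480208114 209.5573484688385 [-3.70124983e-05  0.00000000e+00  0.00000000e+00  0.00000000e+00
  0.00000000e+00] [ 1.38299468 -0.23280877  1.07019278] [-1.93062592 -1.60094173  0.58656017]
top 2 509.34888079191194 509.34888079191194 278.4835781377582 215.53222407410252 [0.06103818 0.         0.         0.         0.        ] [ 0.25228472 -0.01247386  1.29616017] [-2.00164668  2.22395214 -0.23357902]
scene tin_center [([227.1, 263.1], 0.85), ([166.1, 195.4], 0.81), ([145.8, 228.7], 0.63), ([185.6, 225.9], 0.61)]
scene press_seat [([310.3, 241.8], 0.8)]
scene rod_feet [([185.7, 225.2], 0.75), ([302.2, 239.8], 0.73)]
scene plate_grip [([418.6, 209.9], 0.68)]
scene plate_bore [([415.5, 205.3], 0.83)]
top tin_center [([340.1, 168.2], 0.87), ([417.1, 211.9], 0.8), ([375.6, 212.6], 0.75), ([401.2, 253.2], 0.62)]
top press_seat [([263.1, 189.4], 0.83)]
top rod_feet [([261.8, 187.6], 0.76)]
top plate_grip [([142.9, 229.1], 0.63), ([380.2, 206.7], 0.32)]
top plate_bore [([146.1, 233.4], 0.61)]
```

View pics/scene0.png

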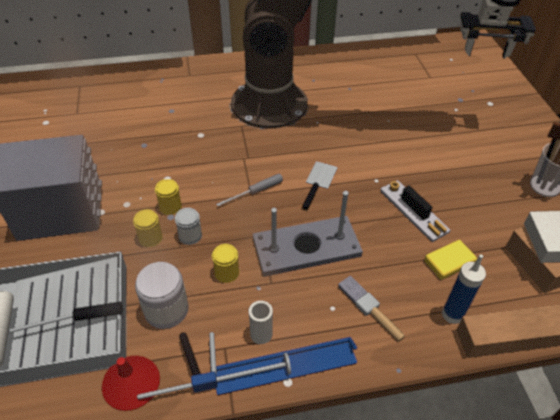

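View pics/top0.png

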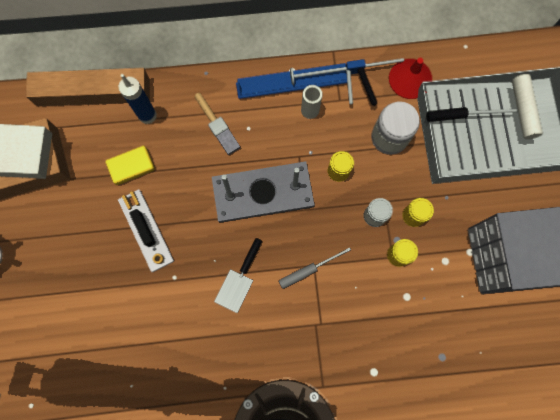

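The small grey tin is at top (379,211) / scene (188,226). The yellow ones at top (341,163), (421,211) and (404,252) are look-alikes, and the big tin is at (397,127). The press is at top (263,190) and the plate at (145,230). I'll enlarge crops to confirm.

```bash
cat > h.py <<'E'
import numpy as np,cv2,pickle
from scipy.spatial.transform import Rotation as R
from scipy.optimize import least_squares
def Rc(p): return R.from_rotvec(np.array(p["rotation"])).as_matrix() if np.size(p["rotation"])==3 else np.array(p["rotation"])
def K(p): return np.array([[p["fx"],0,p["cx"]],[0,p["fy"],p["cy"]],[0,0,1.]])
def proj(p,X):
    X=np.atleast_2d(np.array(X,float)); M=Rc(p).T
    t=-M@np.array(p["position"])
    return cv2.projectPoints(X,cv2.Rodrigues(M)[0],t,K(p),np.array(p["D"],float))[0].reshape(-1,2)
def ray(p,uv):
    u=cv2.undistortPoints(np.array(uv,float).reshape(-1,1,2),K(p),np.array(p["D"],float)).reshape(-1,2)
    d=np.c_[u,np.ones(len(u))]@Rc(p).T
    return d/np.linalg.norm(d,axis=1,keepdims=True)
def onz(p,uv,z):
    d=ray(p,uv); c=np.array(p["position"]); return c+d*((z-c[2])/d[:,2:3])
def tri(ps,uvs):
    f=lambda X:np.concatenate([proj(p,X)[0]-u for p,u in zip(ps,uvs)])
    s=least_squares(f,[0.5,0,0.05]); return s.x,s.fun
def crop(p,c,h,s,name):
    f=p["frame"]; u,v=int(c[0]),int(c[1])
    f=f[max(0,v-h[1]):v+h[1],max(0,u-h[0]):u+h[0]]
    cv2.imwrite(name,cv2.resize(f,None,fx=s,fy=s,interpolation=cv2.INTER_CUBIC))
E
python3 - <<'E'
from h import *
P=pickle.load(open("p0.pkl","rb")); s,t=P["scene"],P["top"]
def cr(p,u0,v0,w,h,k): return cv2.resize(p["frame"][v0:v0+h,u0:u0+w],(w*k,h*k),interpolation=cv2.INTER_CUBIC)
a=np.vstack([cr(t,205,150,120,75,6)]); cv2.imwrite("pics/c1.png",a)
cv2.imwrite("pics/c2.png",cr(s,245,180,125,98,6))
a=np.hstack([cr(t,105,180,80,95,5),cr(s,370,170,80,95,5)[:, :]]);cv2.imwrite("pics/c3.png",a)
a=np.hstack([cr(t,355,190,80,75,5),cr(s,130,175,80,75,5)]);cv2.imwrite("pics/c4.png",a)
print(tri([s,t],[(188,214),(379,207)]))
E
```

```text
(array([ 0.50366789, -0.28489176,  0.08646779]), array([0.28655078, 0.03164484, 0.28666539, 0.00276716]))
```

View pics/c1.png

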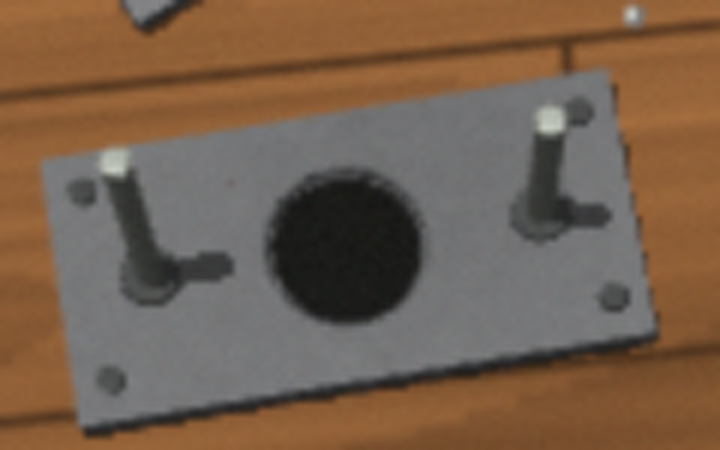

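View pics/c2.png

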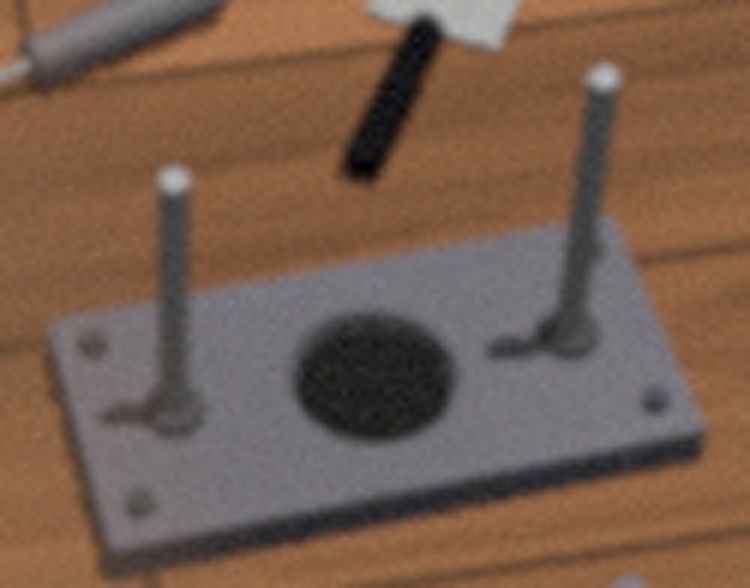

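View pics/c3.png

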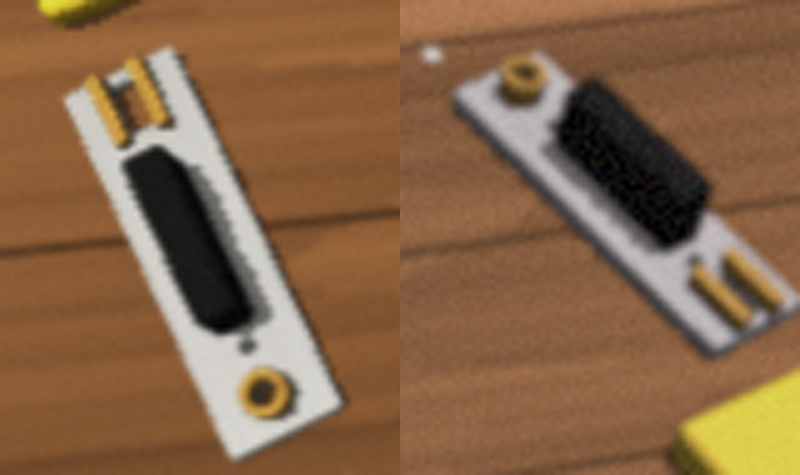

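View pics/c4.png

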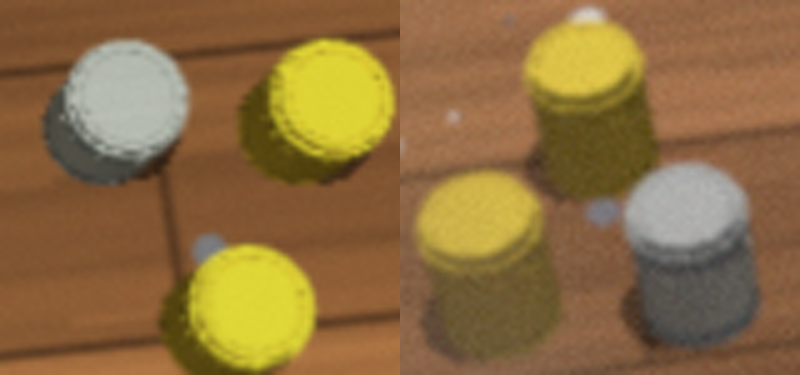

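Run:
```python
from h import *
P=pickle.load(open("p0.pkl","rb")); s,t=P["scene"],P["top"]
f=lambda pts,k,o:(np.array(pts,float)+.5)/k-.5+np.array(o)
tt=f([(117,162),(550,119),(345,247)],6,(205,150)); ss=f([(604,75),(174,180),(375,377)],6,(245,180))
for n,a,b in zip(("tall","short","recess"),ss,tt): print(n,*tri([s,t],[a,b]))
ct=f([(42,160),(606,70),(658,336),(80,426)],6,(205,150)); cs=f([(703,430),(105,552),(48,325),(615,215)],6,(245,180))
# press rect fit: order in top: TL,TR,BR,BL. 
print(onz(t,ct,.022)); print(onz(s,cs,.022))
def fit(obs,hw,z,free=None):
    # obs list of (p,uv, local xy)
    def F(q):
        c,sn=np.cos(q[2]),np.sin(q[2]); M=np.array([[c,-sn],[sn,c]])
        return np.concatenate([(proj(p,np.c_[np.array(l)[:,:2]@M.T+q[:2],np.array(l)[:,2]])-uv).ravel() for p,uv,l in obs])
    best=min((least_squares(F,[.5,0,a]) for a in np.linspace(-3,3,8)),key=lambda r:r.cost)
    return best.x,np.round(best.fun,1)
z=.022;a=.06;b=.125
# TL top = +y,+x(far); TR = -y,far ; BR=-y,near ; BL=+y,near
L=[(a,b,z),(a,-b,z),(-a,-b,z),(-a,b,z)]
for o in ([(t,ct,L)],[(s,cs,L)],[(t,ct,L),(s,cs,L)]): print("press",fit(o,0,0))
# plate
z=.012;a=.03;b=.105
pt=f([(175,47),(345,403),(235,460),(65,100),(265,392)],5,(105,180))
ps=f([(140,50),(58,100),(315,345),(123,78)],5,(370,170))
# local +y = bore end. 
for sg in(1,-1):
  L=[(sg*a,-b,z),(sg*a,b,z),(-sg*a,b,z),(-sg*a,-b,z),(0,.085,.03)]
  print("plate",sg,fit([(t,pt,L)],0,0))
  L2=[L[2],L[1],L[0],L[4]]
  for L2 in ([L[1],L[2],L[3],L[4]],[L[2],L[1],L[0],L[4]]): print(fit([(s,ps,L2)],0,0), fit([(t,pt,L),(s,ps,L2)],0,0))
```

```text
tall [0.58950734 0.07583404 0.18666062] [ 0.12579823 -0.00787315  0.12367984  0.01767245]
short [ 0.59537385 -0.09037371  0.16605155] [0.36727815 0.00623765 0.37524686 0.03069815]
recess [ 0.59145193 -0.00554385  0.02185662] [ 0.15761538 -0.00297302  0.16304161  0.01781282]
[[ 0.6438972   0.1214127   0.022     ]
 [ 0.65881368 -0.12608491  0.022     ]
 [ 0.53828349 -0.13445993  0.022     ]
 [ 0.52506894  0.1145736   0.022     ]]
[[ 0.64222277  0.12028662  0.022     ]
 [ 0.65806022 -0.13004803  0.022     ]
 [ 0.54020441 -0.13481345  0.022     ]
 [ 0.52319241  0.11570977  0.022     ]]
press (array([ 0.59153273, -0.00615796,  0.05788699]), array([-0.3, -0.1,  0.5,  0. , -0. , -0.2, -0.2,  0.3]))
press (array([ 0.59090807, -0.00736059,  0.05807424]), array([ 0.4,  0.4,  0.6, -0.1, -0.4, -0.5, -0.6,  0.3]))
press (array([ 0.59122636, -0.00679127,  0.05803089]), array([-0. ,  0. ,  0.8,  0.1,  0.2, -0.1,  0.1,  0.4,  0.7,  0.5,  0.8,
       -0. , -0.2, -0.5, -0.4,  0.3]))
plate 1 (array([ 0.52368368,  0.30068593, -4.34275719]), array([-21.6,  10.1, -21.9,  11.2,  22. , -11.1,  21.9, -10.8, 
[... 617 characters left out ...]
)
plate -1 (array([0.52333857, 0.300962  , 1.9441278 ]), array([-0.4, -0. , -0. ,  0.3,  0.1, -0.1,  0.2, -0.3,  0.1,  0.1]))
(array([ 0.52921192,  0.27484551, -4.6202822 ]), array([-18.3,   6.6,  18.1,  -7.5,   1.1,   0.6,  -0.8,  -0.6])) (array([0.52420807, 0.2943265 , 1.88056396]), array([  4.9,  -1. ,   0.4,   1.5,  -0. ,  -0.2,   4.9,  -2.6,   0.7,
         0.4, -18.1,   8.2,  15.9,  -9.1,  13.7,  -6.4,  -0.5,  -1. ]))
(array([0.5232472 , 0.30204973, 1.94528878]), array([-0.4,  0.8, -0.7, -1.1,  0.5,  1. ,  0.5, -0.9])) (array([0.52340466, 0.30135776, 1.9440856 ]), array([-0.5, -0. , -0.2,  0.3, -0. , -0.1,  0. , -0.3, -0.1,  0.1, -0.5,
        0.8, -0.9, -1. ,  0.2,  1.1,  0.3, -0.8]))
```

Run:
```python
from cell import arm
from h import *
s=arm.get_image("scene"); t=arm.get_image("top"); print(s["shot"],t["shot"])
a=np.linspace(0,2*np.pi,40,endpoint=False)
def hull(p,x,y,r,h,lid):
    c=np.c_[np.cos(a),np.sin(a)]
    X=[np.c_[x+r*c[:,0],y+r*c[:,1],np.full(40,z)] for z in(0,h)]
    X.append(np.c_[x+.9*r*c[:,0],y+.9*r*c[:,1],np.full(40,lid)])
    q=proj(p,np.vstack(X)).astype(np.float32)
    return cv2.convexHull(q).reshape(-1,2)
def mask(p,*k):
    S=8; m=np.zeros((420*1,560*1),np.uint8)
    cv2.fillPoly(m,[np.round(hull(p,*k)*16).astype(np.int32)],255,cv2.LINE_AA,4); return m/255.
T={}
for n,p in(("s",s),("t",t)):
    for r in arm.trace(p,"tin_center"):
        m=r["pixels"]; col=p["frame"][m].mean(0); T.setdefault(n,[]).append((r["at"],m,col)); print(n,r["at"],round(r["score"],2),m.sum(),col.round())
from scipy.optimize import minimize
for x0 in((.50,-.285,"tin"),):
    ms=min(T["s"],key=lambda r:np.hypot(*(np.array(r[0])-(188,226))))[1]; mt=min(T["t"],key=lambda r:np.hypot(*(np.array(r[0])-(379,211))))[1]
    for L in([(s,ms)],[(t,mt)],[(s,ms),(t,mt)]):
        f=lambda q:sum(np.abs(mask(p,q[0],q[1],.03,.07,.0755)-m).sum() for p,m in L)
        r=minimize(f,x0[:2],method="Nelder-Mead",options=dict(initial_simplex=[(.5,-.285),(.51,-.285),(.5,-.275)])); print(r.x,r.fun,mt.sum())
for p,uvs in((t,[(421,207),(404,249),(341,159)]),): print(onz(p,uvs,.076))
o=arm.observe(); print(R.from_rotvec(o["ee_rot"]).as_matrix().round(3))
```

```text
3 4
s [188.4, 224.3] 0.95 772 [114. 118. 120.]
s [224.5, 261.4] 0.89 798 [ 48. 132. 152.]
s [144.4, 230.0] 0.78 814 [ 59. 124. 146.]
s [167.7, 193.3] 0.56 716 [ 46. 121. 142.]
s [416.3, 207.2] 0.44 1647 [ 90.  96. 103.]
t [416.7, 211.6] 0.93 674 [ 40. 158. 173.]
t [341.4, 166.5] 0.91 611 [ 40. 158. 173.]
t [375.9, 211.8] 0.71 593 [141. 151. 148.]
t [402.7, 249.4] 0.63 674 [ 45. 169. 182.]
[ 0.49853291 -0.29031333] 92.16078431372549 593
[ 0.5010315  -0.28804084] 85.83529411764707 593
[ 0.49928253 -0.28957852] 187.91764705882352 593
[[ 0.49515107 -0.3881248   0.076     ]
 [ 0.39696082 -0.33088633  0.076     ]
 [ 0.63801862 -0.21007655  0.076     ]]
[[ 0.     0.283  0.959]
 [ 0.     0.959 -0.283]
 [-1.     0.    -0.   ]]
```

```bash
cat >> h.py <<'E'
_a=np.linspace(0,2*np.pi,60,endpoint=False)
def circ(x,y,z,r): return np.c_[x+r*np.cos(_a),y+r*np.sin(_a),np.full(60,z)]
def over(p,u0,v0,w,h,k,curves):
    im=cv2.resize(p["frame"][v0:v0+h,u0:u0+w],(w*k,h*k),interpolation=cv2.INTER_CUBIC)
    for c,col in curves:
        q=(proj(p,c)-(u0,v0)+.5)*k-.5
        cv2.polylines(im,[np.round(q*8).astype(np.int32)],len(c)>2,col,1,cv2.LINE_AA,3)
    return im
E
python3 - <<'E'
from h import *
P=pickle.load(open("p0.pkl","rb")); s,t=P["scene"],P["top"]
x,y=.500,-.2885
print(onz(t,[(380,209.4)],.073))
C=[(circ(x,y,0,.03),(0,0,255)),(circ(x,y,.07,.03),(0,255,0)),(circ(x,y,.0755,.027),(255,0,0))]
cv2.imwrite("pics/o1.png",np.hstack([over(t,355,190,50,50,8,C),over(s,163,200,50,50,8,C)]))
px,py,w=.5913,-.0062,.058
B=np.array([(.06,.125),(.06,-.125),(-.06,-.125),(-.06,.125)])@np.array([[np.cos(w),np.sin(w)],[-np.sin(w),np.cos(w)]])+(px,py)
u=np.array([-np.sin(w),np.cos(w)])*.085
C=[(np.c_[B,np.full(4,.022)],(0,0,255)),(circ(px,py,.022,.034),(0,255,0))]
tf=np.r_[px+u[0],py+u[1],.022]; sf=np.r_[px-u[0],py-u[1],.022]
tt=np.array([.5895,.0758,.185]); st=np.array([.5954,-.0904,.165])
C+= [(np.array([tf,tt]),(255,255,0)),(np.array([sf,st]),(255,255,0)),(circ(*tt,.006),(0,0,255)),(circ(*st,.006),(0,0,255)),(circ(*tf,.006),(0,0,255)),(circ(*sf,.006),(0,0,255))]
cv2.imwrite("pics/o2.png",over(t,205,150,120,75,6,C)); cv2.imwrite("pics/o3.png",over(s,245,180,125,98,6,C))
E
```

```text
[[ 0.50030301 -0.28877979  0.073     ]]
```

View pics/o1.png

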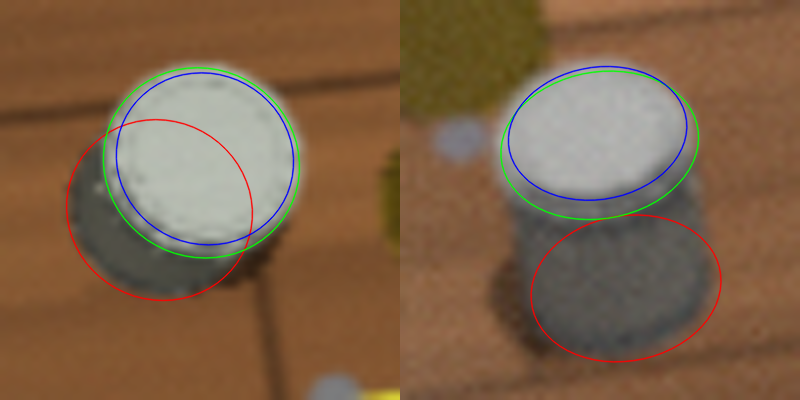

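View pics/o2.png

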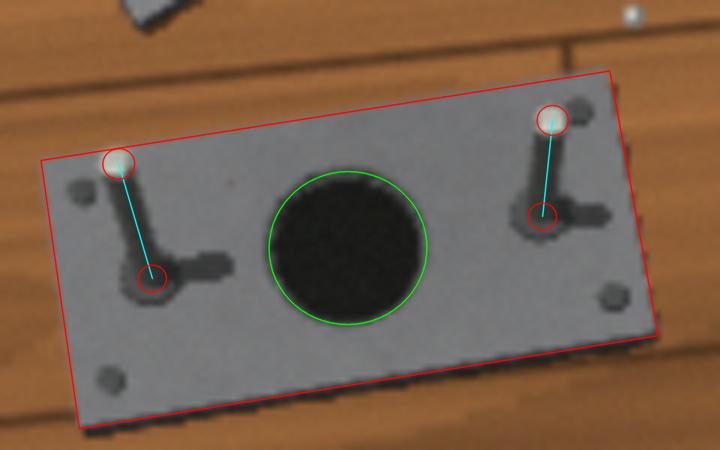

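View pics/o3.png

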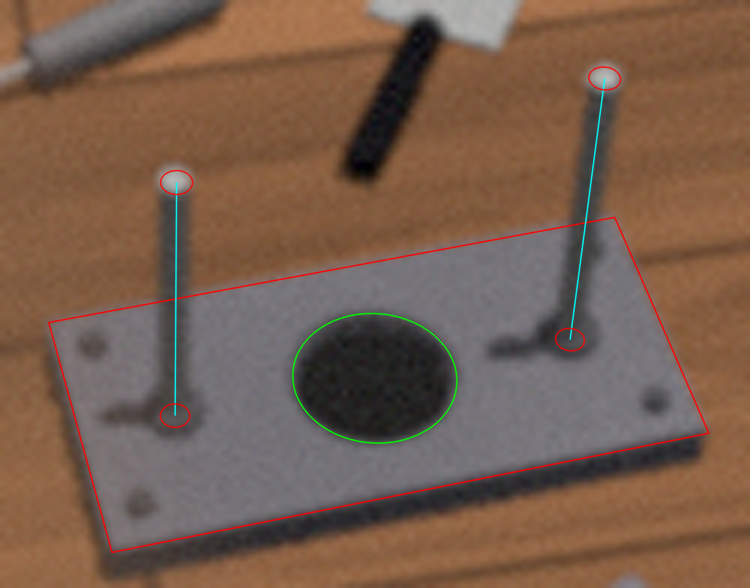

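servo_tool([
  [[27.3,-44.9,3],[0,0,-70]],
  [[27.3,-44.9,3],[0,0,-70]],
  [[27.3,-44.9,3],[0,0,-70]],
  [[27.3,-44.9,3],[0,0,-70]],
  [[27.3,-44.9,3],[0,0,-70]],
  [[27.3,-44.9,3],[0,0,-70]],
  [[27.3,-44.9,3],[0,0,-70]],
  [[27.3,-44.9,3],[0,0,-70]],
  [[27.3,-44.9,3],[0,0,-70]],
  [[27.3,-44.9,3],[0,0,-70]],
  [[27.3,-44.9,3],[0,0,-70]],
  [[27.3,-44.9,3],[0,0,-70]],
], grip=1, squeeze=25)

```text
clock: 2.0
position: [0.4519, 0.1464, 0.2574]
ee_rot: [1.169, 1.233, -1.167]
force: [0.2, 0.9, 1.5]
width: 1.002
```

servo_tool([
  [[4.8,-43.6,-5.7],[0,0,0]],
  [[4.8,-43.6,-5.7],[0,0,0]],
  [[4.8,-43.6,-5.7],[0,0,0]],
  [[4.8,-43.6,-5.7],[0,0,0]],
  [[4.8,-43.6,-5.7],[0,0,0]],
  [[4.8,-43.6,-5.7],[0,0,0]],
  [[4.8,-43.6,-5.7],[0,0,0]],
  [[4.8,-43.6,-5.7],[0,0,0]],
  [[4.8,-43.6,-5.7],[0,0,0]],
  [[4.8,-43.6,-5.7],[0,0,0]],
  [[4.8,-43.6,-5.7],[0,0,0]],
  [[4.8,-43.6,-5.7],[0,0,0]],
])

```text
clock: 3.2
position: [0.5004, -0.2877, 0.2002]
ee_rot: [1.168, 1.235, -1.165]
force: [0.5, 0.1, -0.3]
width: 0.997
```

```bash
cat > look.py <<'E'
from cell import arm
from h import *
import sys
def st():
    o=arm.observe(); M=R.from_rotvec(o["ee_rot"]).as_matrix()
    print(round(o["clock"],2),o["position"].round(4),"F",o["force"].round(1),"T",o["ft_torque"].round(2),"w",round(o["width"]*92,1),"\nx",M[:,0].round(3),"jaw",round(np.degrees(np.arctan2(M[1,1],M[0,1])),2))
    return o
def pics(tag):
    P={n:arm.get_image(n) for n in("scene","top")}
    pickle.dump(P,open(f"p{tag}.pkl","wb")); return P["scene"],P["top"]
E
python3 -c "
from look import *
st();s,t=pics('1')
cv2.imwrite('pics/s1.png',np.hstack([over(s,140,120,80,130,5,[]),over(t,330,150,80,130,5,[])]))"
```

```text
3.2 [ 0.5004 -0.2877  0.2002] F [ 0.5  0.1 -0.3] T [-0.08  0.08 -0.04] w 91.7 
x [ 0.002  0.001 -1.   ] jaw 3.28
```

View pics/s1.png

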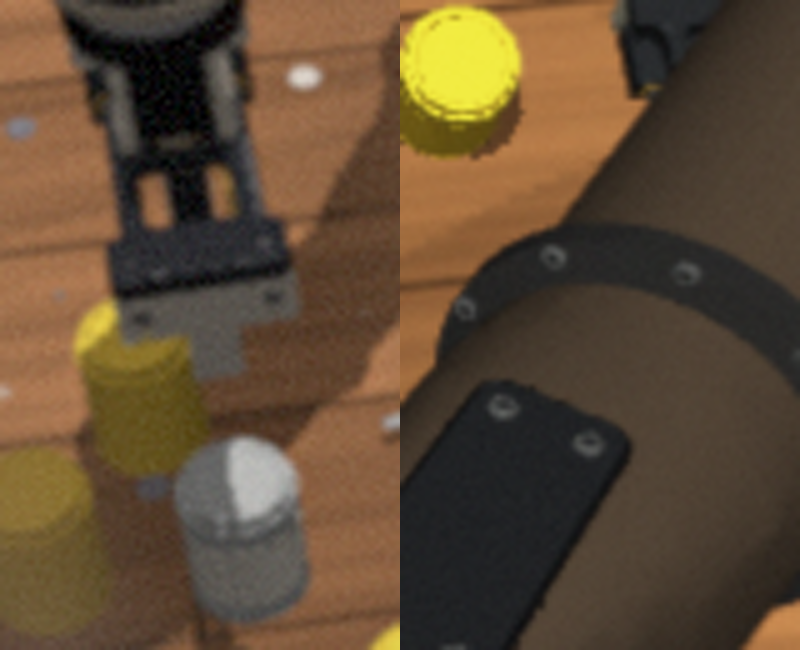

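Scene (left panel) shows the open gripper right above the unlabelled grey tin at (188,226), with clearance to the yellow ones. Next is the descent.

servo_tool([
  [[0,-0.12,-4],[0,0,0]],
  [[0,-0.12,-8],[0,0,0]],
  [[0,-0.12,-11],[0,0,0]],
  [[0,-0.12,-13],[0,0,0]],
  [[0,-0.12,-14.5],[0,0,0]],
  [[0,-0.12,-16],[0,0,0]],
  [[0,-0.12,-17],[0,0,0]],
  [[0,-0.12,-17],[0,0,0]],
  [[0,-0.12,-17],[0,0,0]],
])

```text
clock: 4.2
position: [0.5009, -0.2889, 0.0309]
ee_rot: [1.168, 1.234, -1.164]
force: [-0.2, -0.1, -0.0]
width: 0.998
```

servo_tool([
  [[0,0,0],[0,0,0]],
  [[0,0,0],[0,0,0]],
  [[0,0,0],[0,0,0]],
  [[0,0,0],[0,0,0]],
  [[0,0,0],[0,0,0]],
  [[0,0,0],[0,0,0]],
  [[0,0,0],[0,0,0]],
  [[0,0,0],[0,0,0]],
], grip=0.5, squeeze=20)

```text
clock: 5.0
position: [0.5011, -0.289, 0.0311]
ee_rot: [1.168, 1.234, -1.164]
force: [-0.4, 1.1, 3.7]
width: 0.655
```

```bash
python3 -c "
from look import *
st();s,t=pics('2')
cv2.imwrite('pics/s2.png',np.hstack([over(s,140,120,80,130,5,[]),over(t,330,150,80,130,5,[])]))"
```

```text
5.0 [ 0.5011 -0.289   0.0311] F [-0.4  1.1  3.7] T [ 0.07  0.04 -0.02] w 60.2 
x [ 0.003  0.    -1.   ] jaw 3.33
```

View pics/s2.png

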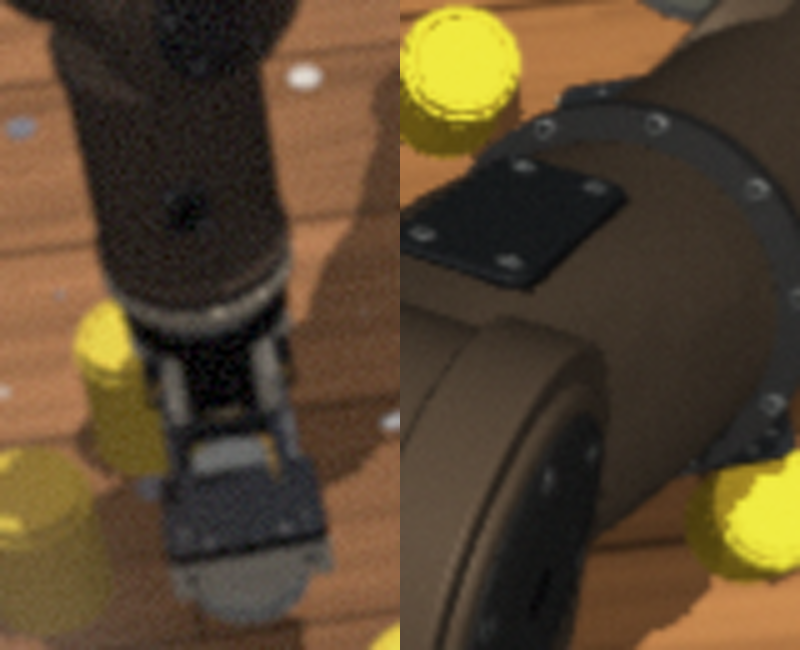

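servo_tool([
  [[0,0,0.5],[0,0,0]],
  [[0,0,2],[0,0,0]],
  [[0,0,5],[0,0,0]],
  [[0,0,8],[0,0,0]],
  [[0,0,11],[0,0,0]],
  [[0,0,14],[0,0,0]],
  [[0,0,17],[0,0,0]],
  [[0,0,19],[0,0,0]],
  [[0,0,20.5],[0,0,0]],
  [[0,0,21],[0,0,0]],
  [[0,0,21],[0,0,0]],
])

```text
clock: 6.2
position: [0.501, -0.2891, 0.2419]
ee_rot: [1.168, 1.233, -1.163]
force: [-0.8, 0.1, -3.9]
width: 0.648
```

servo_tool([
  [[0.5,1.5,0],[0,0,0]],
  [[1.3,4,0],[0,0,0]],
  [[2.3,7,0],[0,0,0]],
  [[3.3,10.5,0],[0,0,0]],
  [[4.5,14,0],[0,0,0]],
  [[5.6,17.5,0],[0,0,0]],
  [[6.7,21,0],[0,0,0]],
  [[7.7,24,0],[0,0,0]],
  [[8.5,26.5,0],[0,0,0]],
  [[9,28,0],[0,0,0]],
  [[9,28.3,0],[0,0,0]],
  [[9,28.3,0],[0,0,0]],
])

```text
clock: 7.4
position: [0.5905, -0.0069, 0.2414]
ee_rot: [1.168, 1.233, -1.165]
force: [-0.8, -0.9, -2.7]
width: 0.649
```

```bash
python3 -c "
from look import *
st();s,t=pics('3')
cv2.imwrite('pics/s3.png',over(s,220,100,180,160,5,[]))
cv2.imwrite('pics/t3.png',over(t,170,100,180,160,4,[]))"
```

```text
7.4 [ 0.5905 -0.0069  0.2414] F [-0.8 -0.9 -2.7] T [-0.11  0.11 -0.01] w 59.7 
x [ 0.003 -0.001 -1.   ] jaw 3.3
```

View pics/s3.png

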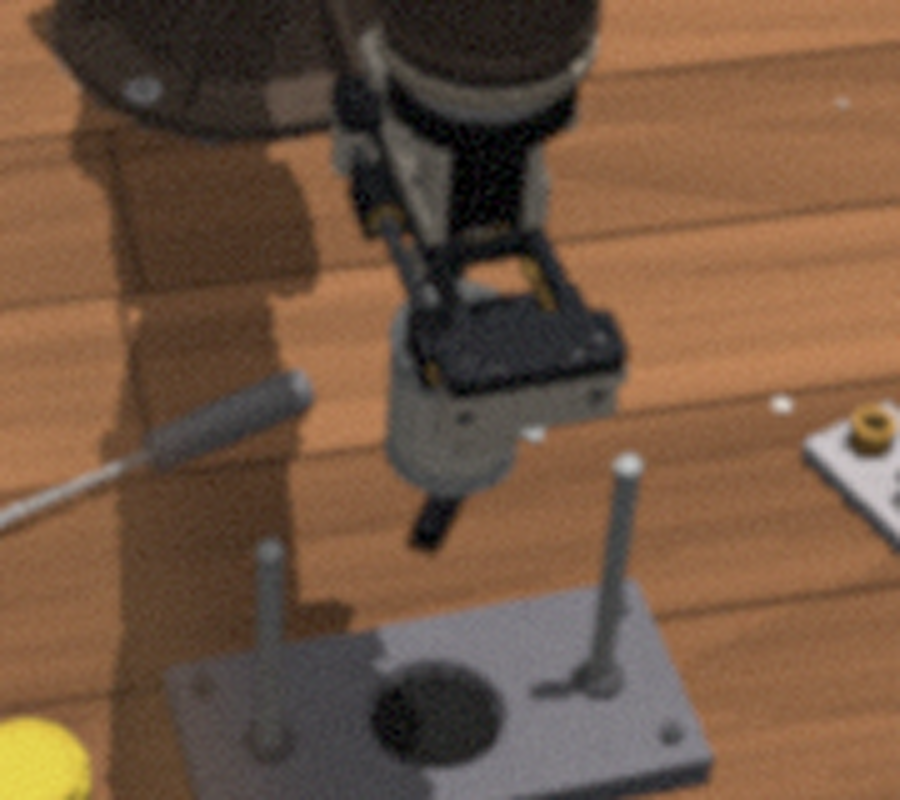

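View pics/t3.png

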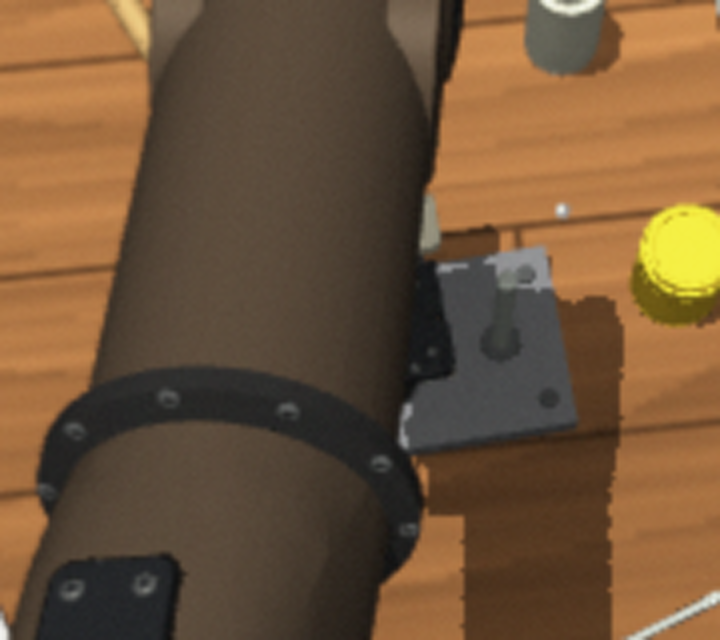

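```bash
python3 -c "
from look import *
P=pickle.load(open('p3.pkl','rb'));s=P['scene']
x,y=.5905,-.0069
C=[(circ(x,y,.2104,.03),(0,0,255)),(circ(x,y,.2804,.03),(0,255,0)),(np.array([[x,y,.21],[x,y,.36]]),(255,255,0))]
cv2.imwrite('pics/s3b.png',over(s,270,100,100,120,6,C))"
```

```text
(no output)
```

View pics/s3b.png

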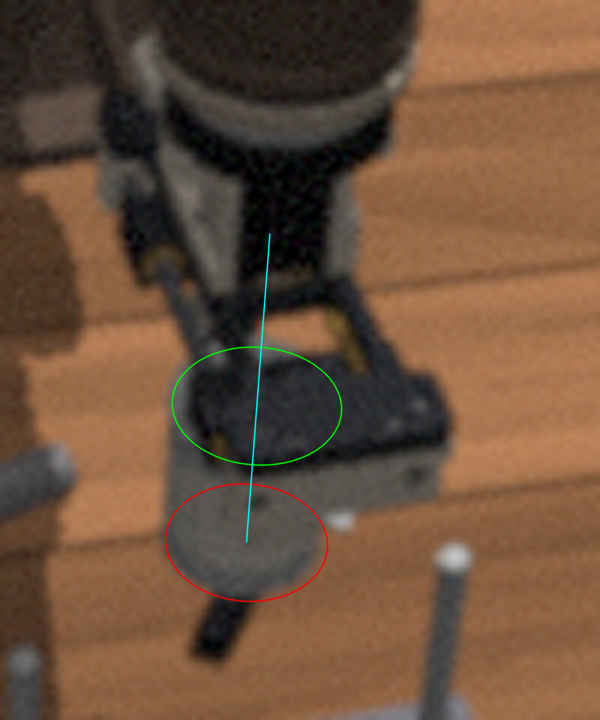

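servo_tool([
  [[0.08,0.07,-1.5],[0,0,0]],
  [[0.08,0.07,-4],[0,0,0]],
  [[0.08,0.07,-7],[0,0,0]],
  [[0.08,0.07,-10],[0,0,0]],
  [[0.08,0.07,-13],[0,0,0]],
  [[0.08,0.07,-15.5],[0,0,0]],
  [[0.08,0.07,-17],[0,0,0]],
  [[0.08,0.07,-17.5],[0,0,0]],
  [[0.08,0.07,-17.5],[0,0,0]],
])

```text
clock: 8.4
position: [0.5913, -0.0083, 0.067]
ee_rot: [1.17, 1.231, -1.167]
force: [-0.2, -0.8, -2.7]
width: 0.653
```

```bash
python3 -c "
from look import *
o=st();s,t=pics('4')
x,y,z=o['position'];z-=.031
C=[(circ(x,y,z,.03),(0,0,255)),(circ(.5913,-.0062,.022,.034),(0,255,0))]
cv2.imwrite('pics/s4.png',over(s,250,140,120,130,5,C))"
```

```text
8.4 [ 0.5913 -0.0083  0.067 ] F [-0.2 -0.8 -2.7] T [-0.06  0.06 -0.02] w 60.1 
x [ 0.004 -0.001 -1.   ] jaw 3.12
```

View pics/s4.png

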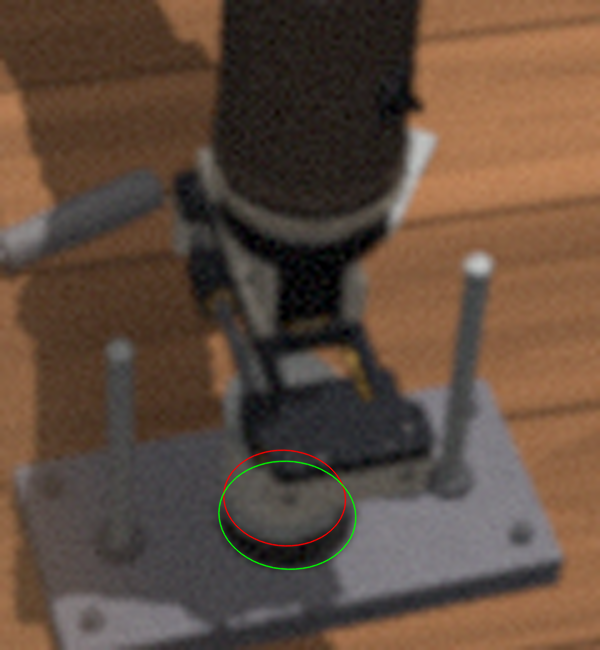

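servo_tool([
  [[0,0.2,0],[0,0,0]],
  [[0,0.2,-0.3],[0,0,0]],
  [[0,0.2,-0.7],[0,0,0]],
  [[0,0.2,-1.1],[0,0,0]],
  [[0,0.2,-1.4],[0,0,0]],
  [[0,0.2,-1.7],[0,0,0]],
  [[0,0.2,-1.9],[0,0,0]],
  [[0,0.2,-1.9],[0,0,0]],
])

```text
clock: 9.3
position: [0.5919, -0.006, 0.0486]
ee_rot: [1.17, 1.23, -1.165]
force: [0.7, -1.1, -2.8]
width: 0.653
```

```bash
python3 -c "
from look import *
o=st();s,t=pics('5')
x,y,z=o['position'];z-=.031
C=[(circ(x,y,z,.03),(0,0,255)),(circ(.5913,-.0062,.022,.034),(0,255,0))]
cv2.imwrite('pics/s5.png',np.hstack([over(s,275,180,60,90,8,C),over(s,275,180,60,90,5,[])[:450].repeat(1,0) if 0 else over(s,275,180,60,90,8,[])[:, :300]]))"
```

```text
9.3 [ 0.5919 -0.006   0.0486] F [ 0.7 -1.1 -2.8] T [-0.08  0.05  0.01] w 60.0 
x [ 0.005 -0.001 -1.   ] jaw 3.15
```

View pics/s5.png

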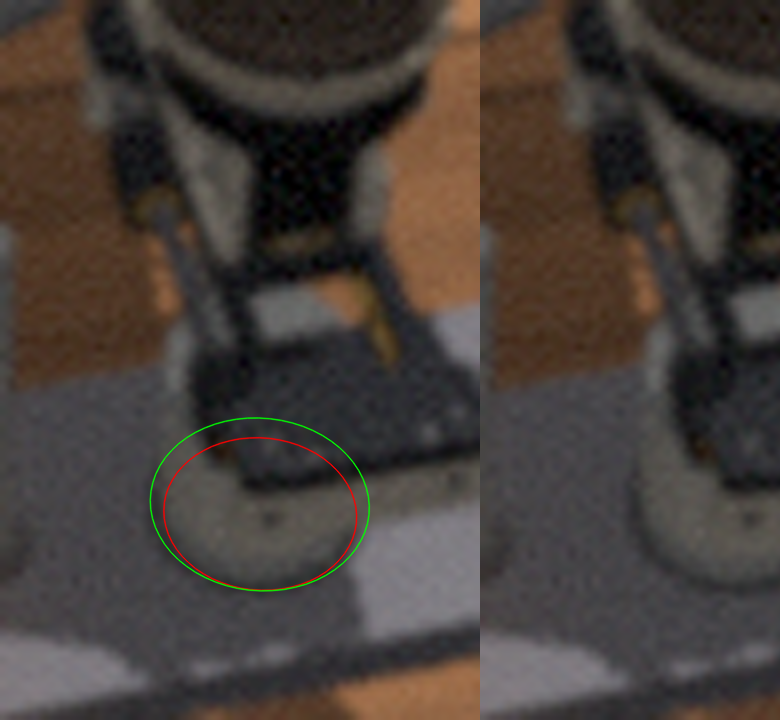

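servo_tool([
  [[0,0,-0.1],[0,0,0]],
  [[0,0,-0.2],[0,0,0]],
  [[0,0,-0.28],[0,0,0]],
  [[0,0,-0.28],[0,0,0]],
])

```text
clock: 9.8
position: [0.592, -0.006, 0.0461]
ee_rot: [1.171, 1.23, -1.165]
force: [0.2, 0.3, -1.9]
width: 0.654
```

servo_tool([
  [[0,0,-0.06],[0,0,0]],
  [[0,0,-0.1],[0,0,0]],
  [[0,0,-0.1],[0,0,0]],
])

```text
clock: 10.1
position: [0.5921, -0.006, 0.0453]
ee_rot: [1.171, 1.23, -1.165]
force: [-0.2, 0.2, -0.7]
width: 0.649
```

servo_tool([
  [[0,0,0],[0,0,0]],
  [[0,0,0],[0,0,0]],
  [[0,0,0],[0,0,0]],
  [[0,0,0],[0,0,0]],
  [[0,0,0],[0,0,0]],
  [[0,0,0],[0,0,0]],
], grip=1)

```text
clock: 10.7
position: [0.5921, -0.006, 0.0452]
ee_rot: [1.171, 1.23, -1.165]
force: [0.1, -0.4, 0.0]
width: 0.992
```

servo_tool([
  [[0,0,1.5],[0,0,0]],
  [[0,0,4],[0,0,0]],
  [[0,0,8],[0,0,0]],
  [[0,0,12],[0,0,0]],
  [[0,0,16],[0,0,0]],
  [[0,0,20],[0,0,0]],
  [[0,0,20],[0,0,0]],
])

```text
clock: 11.4
position: [0.5949, -0.007, 0.2519]
ee_rot: [1.176, 1.223, -1.158]
force: [-0.5, -0.7, -0.3]
width: 0.999
```

servo_tool([
  [[-7.1,30.8,-2],[0,0,-72]],
  [[-7.1,30.8,-2],[0,0,-72]],
  [[-7.1,30.8,-2],[0,0,-72]],
  [[-7.1,30.8,-2],[0,0,-72]],
  [[-7.1,30.8,-2],[0,0,-72]],
  [[-7.1,30.8,-2],[0,0,-72]],
  [[-7.1,30.8,-2],[0,0,-72]],
  [[-7.1,30.8,-2],[0,0,-72]],
  [[-7.1,30.8,-2],[0,0,-72]],
  [[-7.1,30.8,-2],[0,0,-72]],
  [[-7.1,30.8,-2],[0,0,-72]],
  [[-7.1,30.8,-2],[0,0,-72]],
])

```text
clock: 12.6
position: [0.5239, 0.3008, 0.2322]
ee_rot: [2.016, 0.361, -2.011]
force: [-0.2, -0.1, -0.5]
width: 1.001
```

```bash
python3 -c "
from look import *
o=st();s,t=pics('6')
x,y,z=.5921,-.006,.014
C=[(circ(x,y,z+.07,.03),(0,0,255)),(circ(.5913,-.0062,.022,.034),(0,255,0))]
cv2.imwrite('pics/s6.png',np.hstack([over(s,265,180,80,90,5,C),over(t,225,150,80,90,5,C)]))
cv2.imwrite('pics/t6.png',over(s,300,60,200,190,4,[]))"
```

```text
12.6 [0.5239 0.3008 0.2322] F [-0.2 -0.1 -0.5] T [-0.01  0.1  -0.  ] w 92.1 
x [ 0.005 -0.014 -1.   ] jaw -68.83
```

View pics/s6.png

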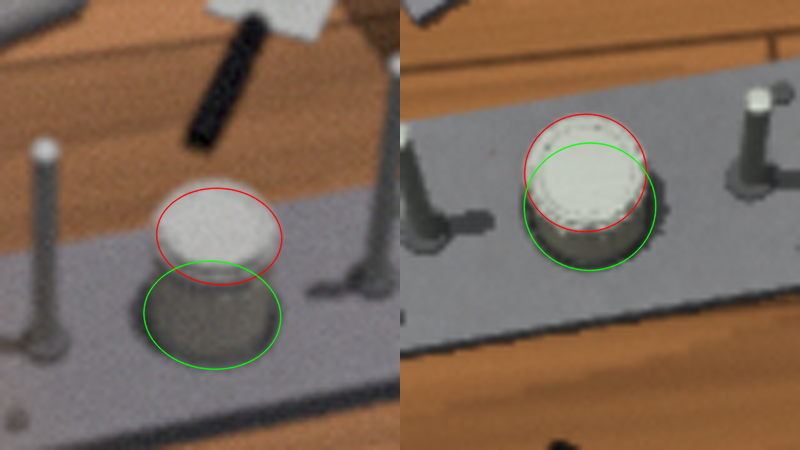

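View pics/t6.png

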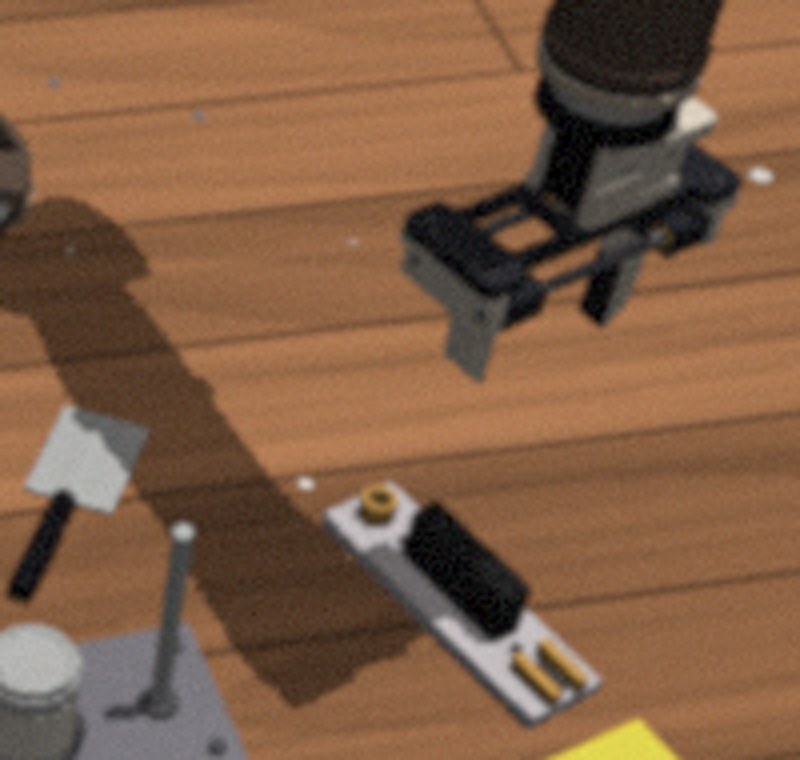

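servo_tool([
  [[0,0,-4],[0.8,0.3,0.3]],
  [[0,0,-8],[0.8,0.3,0.3]],
  [[0,0,-12],[0.8,0.3,0.3]],
  [[0,0,-15],[0.8,0.3,0.3]],
  [[0,0,-17.5],[0.8,0.3,0.3]],
  [[0,0,-19.5],[0.8,0.3,0.3]],
  [[0,0,-20.6],[0.8,0.3,0.3]],
  [[0,0,-21.2],[0.8,0.3,0.3]],
  [[0,0,-21.2],[0.8,0.3,0.3]],
  [[0,0,-21.2],[0.8,0.3,0.3]],
])

```text
clock: 13.7
position: [0.5245, 0.301, 0.021]
ee_rot: [2.018, 0.382, -2.016]
force: [-0.7, -0.6, -0.1]
width: 1.003
```

```bash
python3 -c "
from look import *
o=st();s,t=pics('7')
cv2.imwrite('pics/s7.png',np.hstack([over(s,360,130,100,120,4,[]),over(t,95,170,100,120,4,[])]))"
```

```text
13.7 [0.5245 0.301  0.021 ] F [-0.7 -0.6 -0.1] T [-0.12  0.16 -0.04] w 92.3 
x [ 0.001  0.001 -1.   ] jaw -68.56
```

View pics/s7.png

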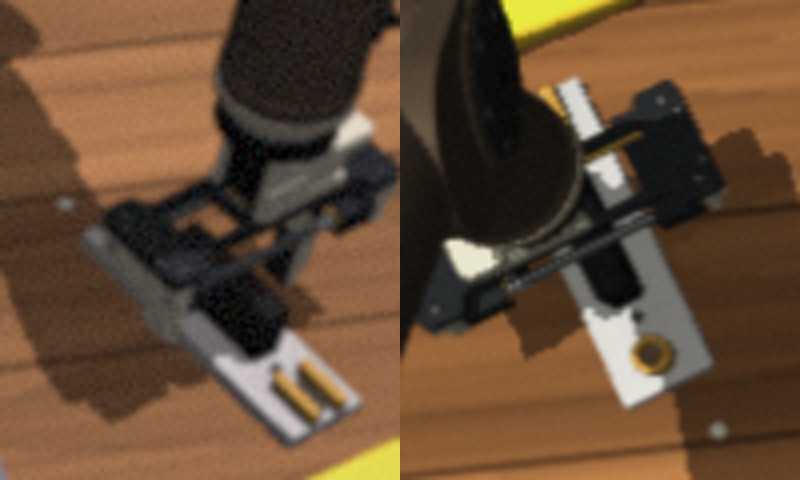

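servo_tool([
  [[0,0,0],[0,0,0]],
  [[0,0,0],[0,0,0]],
  [[0,0,0],[0,0,0]],
  [[0,0,0],[0,0,0]],
  [[0,0,0],[0,0,0]],
  [[0,0,0],[0,0,0]],
  [[0,0,0],[0,0,0]],
  [[0,0,0],[0,0,0]],
  [[0,0,0],[0,0,0]],
  [[0,0,0],[0,0,0]],
], grip=0.1, squeeze=45)

```text
clock: 14.8
position: [0.5246, 0.3011, 0.0211]
ee_rot: [2.018, 0.383, -2.016]
force: [-0.6, 0.1, 0.0]
width: 0.261
```

```bash
python3 -c "
from look import *
o=st()"
```

```text
14.8 [0.5246 0.3011 0.0211] F [-0.6  0.1  0. ] T [-0.14  0.11 -0.02] w 24.0 
x [ 0.001  0.001 -1.   ] jaw -68.56
```

servo_tool([
  [[0,0,0.5],[0,0,0]],
  [[0,0,2],[0,0,0]],
  [[0,0,5],[0,0,0]],
  [[0,0,8],[0,0,0]],
  [[0,0,12],[0,0,0]],
  [[0,0,16],[0,0,0]],
  [[0,0,19],[0,0,0]],
  [[0,0,21],[0,0,0]],
  [[0,0,22],[0,0,0]],
  [[0,0,22],[0,0,0]],
])

```text
clock: 15.8
position: [0.5249, 0.301, 0.2425]
ee_rot: [2.021, 0.383, -2.015]
force: [-1.0, 0.6, -5.5]
width: 0.258
```

```bash
python3 -c "
from look import *
o=st()
tall=[np.array([.5864,.0787,.022]),np.array([.5895,.0758,.185])];short=[np.array([.5962,-.0911,.022]),np.array([.5954,-.0904,.165])]
def at(r,h):return r[0]+(r[1]-r[0])*(h-r[0][2])/(r[1][2]-r[0][2])
for h in(.185,.165,.13,.09):
    S=at(short,h+.015);T=at(tall,h+.015);d=(T-S)[:2];d/=np.linalg.norm(d);c=S[:2]+.085*d
    print(h,S[:2].round(4),T[:2].round(4),'ctr',c.round(4),'yaw',np.degrees(np.arctan2(-d[0],d[1])).round(2))
"
```

```text
15.8 [0.5249 0.301  0.2425] F [-1.   0.6 -5.5] T [-0.07  0.15 -0.01] w 23.7 
x [ 0.002  0.002 -1.   ] jaw -68.58
0.185 [ 0.5952 -0.0902] [0.5898 0.0755] ctr [ 0.5924 -0.0053] yaw 1.87
0.165 [ 0.5953 -0.0903] [0.5894 0.0759] ctr [ 0.5923 -0.0054] yaw 2.04
0.13 [ 0.5955 -0.0905] [0.5887 0.0765] ctr [ 0.5921 -0.0056] yaw 2.32
0.09 [ 0.5957 -0.0907] [0.588  0.0772] ctr [ 0.5918 -0.0058] yaw 2.64
```

servo_tool([
  [[6.75,-30.5,0],[0,0,8]],
  [[6.75,-30.5,0],[0,0,16]],
  [[6.75,-30.5,0],[0,0,24]],
  [[6.75,-30.5,0],[0,0,32]],
  [[6.75,-30.5,0],[0,0,40]],
  [[6.75,-30.5,0],[0,0,48]],
  [[6.75,-30.5,0],[0,0,56]],
  [[6.75,-30.5,0],[0,0,63]],
  [[6.75,-30.5,0],[0,0,68]],
  [[6.75,-30.5,0],[0,0,70.5]],
  [[6.75,-30.5,0],[0,0,70.5]],
  [[6.75,-30.5,0],[0,0,70.5]],
])

```text
clock: 17.0
position: [0.5918, -0.004, 0.2415]
ee_rot: [1.186, 1.228, -1.187]
force: [-0.5, 0.4, -4.9]
width: 0.254
```

```bash
cat > ov.py <<'E'
from look import *
def view(tag,und=.0211,off=.001,scroll=None):
    o=st();s,t=pics(tag)
    M=R.from_rotvec(o["ee_rot"]).as_matrix(); j=np.arctan2(M[1,1],M[0,1]); 
    z=o["position"][2]-und; u=np.array([np.sin(j),-np.cos(j)]) # bore dir
    v=np.array([np.cos(j),np.sin(j)]); c=o["position"][:2]+off*u
    rect=lambda zz:np.array([np.r_[c+a*.03*v+b*.105*u,zz] for a,b in((1,1),(1,-1),(-1,-1),(-1,1))])
    b=c+.085*u; sl=c-.085*u
    print("ctr",c.round(4),"bore",b.round(4),"slot",sl.round(4),"und z",round(z,4),"yaw",round(np.degrees(j),2))
    C=[(rect(z),(0,0,255)),(rect(z+.012),(0,255,0)),(circ(*b,z+.03,.0125),(255,0,0)),(circ(*b,z+.03,.0073),(255,0,0)),(circ(.5895,.0758,.185,.006),(255,255,0)),(circ(.5954,-.0904,.165,.006),(255,255,0))]
    return s,t,C
E
python3 -c "
from ov import *
s,t,C=view('8')
cv2.imwrite('pics/s8.png',over(s,240,100,140,120,5,C))
cv2.imwrite('pics/t8.png',over(t,200,90,140,120,5,C))
cv2.imwrite('pics/s8n.png',over(s,240,100,140,120,5,[]))"
```

```text
17.0 [ 0.5918 -0.004   0.2415] F [-0.5  0.4 -4.9] T [-0.04  0.05  0.05] w 23.4 
x [-0.003  0.003 -1.   ] jaw 1.83
ctr [ 0.5918 -0.005 ] bore [ 0.5945 -0.09  ] slot [0.5891 0.08  ] und z 0.2204 yaw 1.83
```

View pics/s8.png

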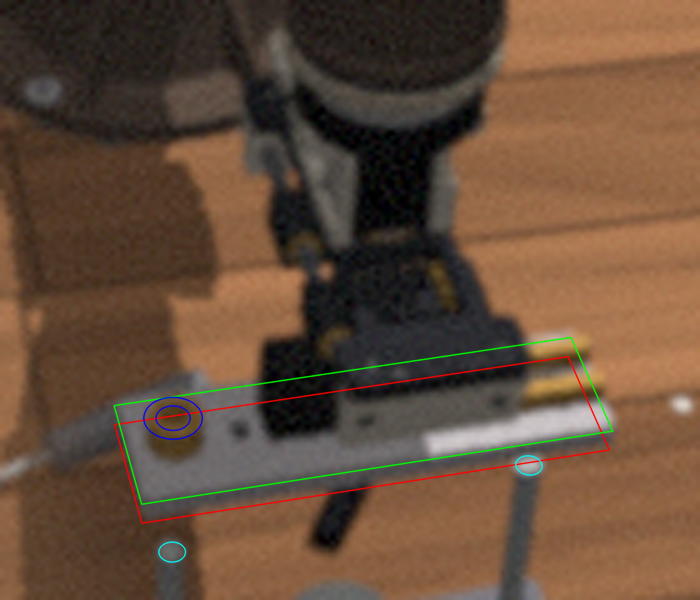

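View pics/t8.png

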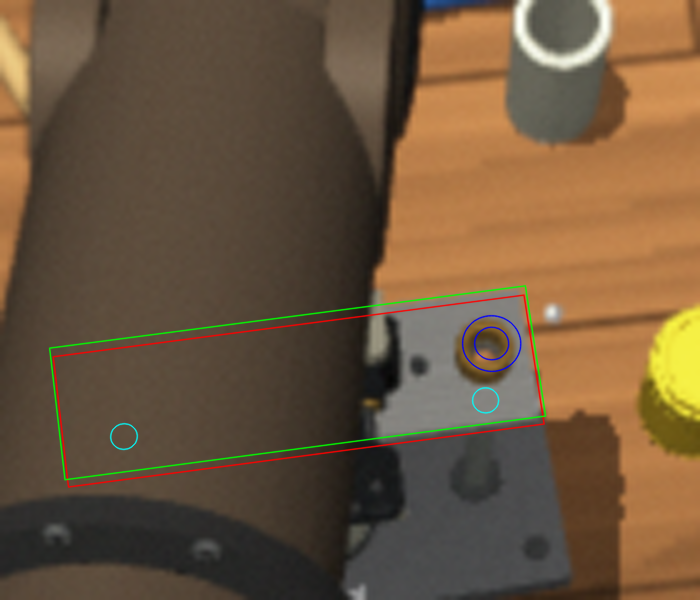

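View pics/s8n.png

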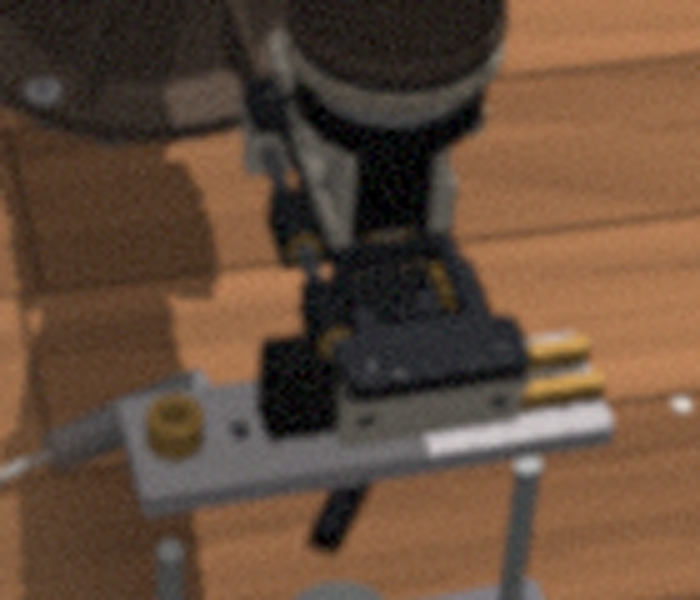

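Run:
```python
from h import *
for f in("p0","p6"):
  P=pickle.load(open(f+".pkl","rb"))
  for n,X,z in(("tall",(.5895,.0758),.185),("short",(.5954,-.0904),.165)):
    for c in("scene","top"):
        p=P[c]; u=proj(p,[(*X,z)])[0]; g=p["frame"].mean(2)
        iu=np.round(u).astype(int); w=g[iu[1]-6:iu[1]+7,iu[0]-6:iu[0]+7]
        w=np.clip(w-(w.max()*.5+np.median(w)*.5),0,None)
        yy,xx=np.mgrid[-6:7,-6:7]; ctr=iu+np.array([(w*xx).sum(),(w*yy).sum()])/w.sum()
        print(f,n,c,u.round(2),ctr.round(2),onz(p,[ctr],z)[0].round(4))
  # plate bush ring check for original pose : top-face center at z .03
p=pickle.load(open("p8.pkl","rb"))
cv2.imwrite("pics/b8.png",np.hstack([over(p["top"],285,145,25,25,14,[]),over(p["scene"],262,172,25,25,14,[])]))
```

```text
p0 tall scene [345.29 192.58] [345.34 192.34] [0.5888 0.0761 0.185 ]
p0 tall top [224.3  176.81] [223.49 176.7 ] [0.5899 0.0776 0.185 ]
p0 short scene [273.94 209.91] [273.56 209.5 ] [ 0.594 -0.091  0.165]
p0 short top [296.62 169.57] [296.29 169.71] [ 0.5951 -0.0896  0.165 ]
p6 tall scene [345.29 192.58] [345.38 192.47] [0.5892 0.0761 0.185 ]
p6 tall top [224.3  176.81] [223.5 176.7] [0.59   0.0776 0.185 ]
p6 short scene [273.94 209.91] [273.58 209.43] [ 0.5938 -0.0909  0.165 ]
p6 short top [296.62 169.57] [296.27 169.71] [ 0.5951 -0.0896  0.165 ]
```

View pics/b8.png

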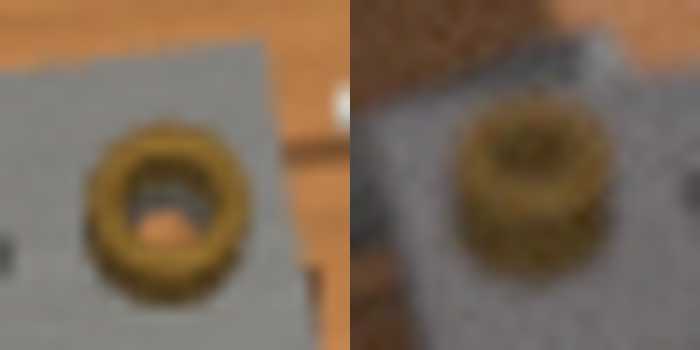

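Run:
```python
from h import *
P=pickle.load(open("p8.pkl","rb"))
print(onz(P["top"],[(296.5,158.9),(296.6,158.6)],.2504), onz(P["scene"],[(274.7,182.2)],.2504))
```

```text
[[ 0.59323965 -0.08693043  0.2504    ]
 [ 0.59388665 -0.08721933  0.2504    ]] [[ 0.59203489 -0.08823286  0.2504    ]]
```

Run:
```python
from look import *
import ov
P=pickle.load(open("p8.pkl","rb"))
ov.pics=lambda tag:(P["scene"],P["top"])
s,t,C=ov.view('x')
cv2.imwrite("pics/e8.png",np.vstack([np.hstack([over(s,258,165,40,35,10,C),over(s,335,160,40,35,10,C)]),np.hstack([over(t,280,140,40,25,10,C),over(t,280,140,40,25,10,[])])]))
```

```text
17.1 [ 0.5921 -0.0039  0.2419] F [-0.1 -0.1 -5.4] T [-0.09  0.03 -0.02] w 23.8 
x [-0.002  0.003 -1.   ] jaw 1.86
ctr [ 0.5921 -0.0049] bore [ 0.5949 -0.0898] slot [0.5894 0.0801] und z 0.2208 yaw 1.86
```

View pics/e8.png

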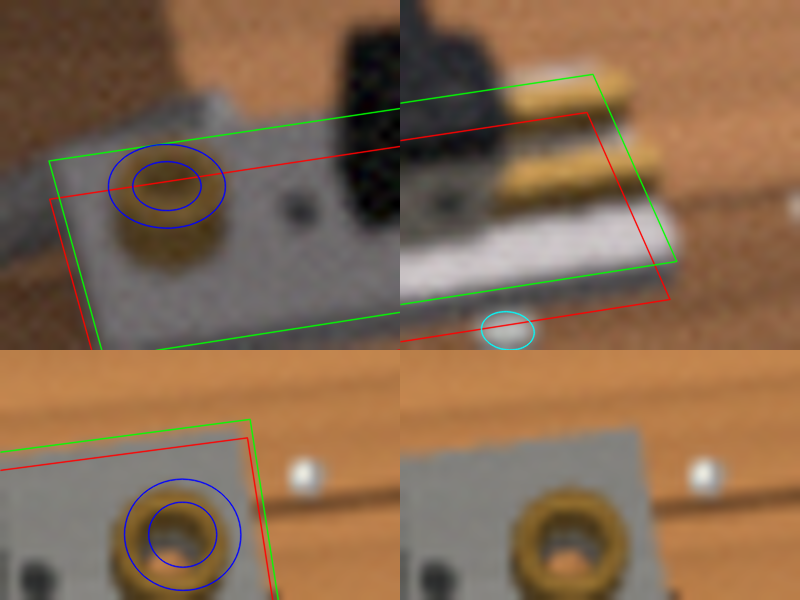

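servo_tool([
  [[0.17,-0.26,0],[0.1,0.2,0]],
  [[0.17,-0.26,-0.7],[0.1,0.2,0]],
  [[0.17,-0.26,-1.5],[0.1,0.2,0]],
  [[0.17,-0.26,-2.2],[0.1,0.2,0]],
  [[0.17,-0.26,-2.7],[0.1,0.2,0]],
  [[0.17,-0.26,-2.8],[0.1,0.2,0]],
  [[0.17,-0.26,-2.8],[0.1,0.2,0]],
  [[0.17,-0.26,-2.8],[0.1,0.2,0]],
])

```text
clock: 17.9
position: [0.5939, -0.0065, 0.2142]
ee_rot: [1.186, 1.232, -1.187]
force: [0.6, -0.1, -4.7]
width: 0.26
```

```bash
python3 -c "
import ov
from ov import *
s,t,C=view('9',off=-.0014)
cv2.imwrite('pics/e9.png',np.vstack([np.hstack([over(s,258,175,40,45,10,C),over(s,330,165,40,45,10,C)]),np.hstack([over(t,280,145,40,15,10,C)[:150],over(t,280,145,40,15,10,[])])]))
cv2.imwrite('pics/f9.png',np.hstack([over(t,280,145,40,40,10,C),over(t,280,145,40,40,10,[])]))
"
```

```text
17.9 [ 0.5939 -0.0065  0.2142] F [ 0.6 -0.1 -4.7] T [-0.03  0.08  0.02] w 23.9 
x [-0.005  0.004 -1.   ] jaw 1.86
ctr [ 0.5939 -0.0051] bore [ 0.5966 -0.0901] slot [0.5911 0.0798] und z 0.1931 yaw 1.86
```

View pics/e9.png

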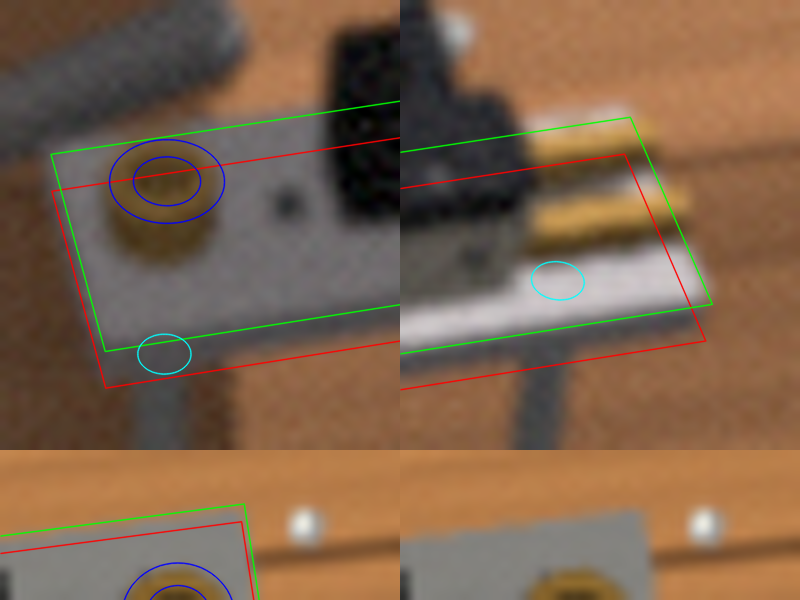

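View pics/f9.png

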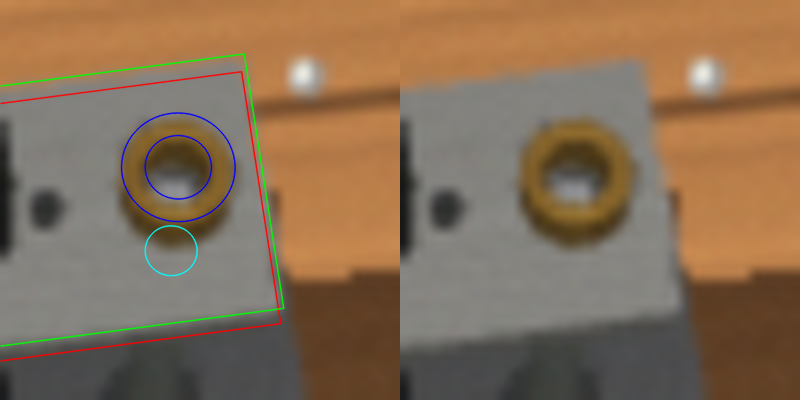

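servo_tool([
  [[0,0,-0.2],[-0.25,-0.3,0]],
  [[0,0,-0.5],[-0.25,-0.3,0]],
  [[0,0,-0.8],[-0.25,-0.3,0]],
  [[0,0,-0.9],[-0.25,-0.3,0]],
  [[0,0,-1],[-0.25,-0.3,0]],
])

```text
clock: 18.5
position: [0.5939, -0.0065, 0.204]
ee_rot: [1.185, 1.225, -1.185]
force: [-0.0, -0.0, -4.6]
width: 0.26
```

```bash
python3 -c "
from ov import *
st()"
```

```text
18.5 [ 0.5939 -0.0065  0.204 ] F [-0.  -0.  -4.6] T [-0.1   0.07  0.  ] w 23.9 
x [-0.  0. -1.] jaw 1.86
```

servo_tool([
  [[0,0,-0.15],[0,0,0]],
  [[0,0,-0.3],[0,0,0]],
  [[0,0,-0.45],[0,0,0]],
  [[0,0,-0.6],[0,0,0]],
])

```text
clock: 18.9
position: [0.5939, -0.0065, 0.1979]
ee_rot: [1.185, 1.225, -1.185]
force: [-0.3, 0.5, -4.6]
width: 0.26
```

```bash
python3 -c "
from ov import *
s,t,C=view('10',off=-.0014)
cv2.imwrite('pics/e10.png',np.hstack([over(s,255,180,50,50,8,[]),over(s,325,175,50,50,8,[])]))
cv2.imwrite('pics/f10.png',np.hstack([over(t,280,145,40,40,10,C[-2:]),over(t,280,145,40,40,10,[])]))
"
```

```text
18.9 [ 0.5939 -0.0065  0.1979] F [-0.3  0.5 -4.6] T [-0.1   0.05  0.01] w 23.9 
x [-0.  0. -1.] jaw 1.86
ctr [ 0.5939 -0.0051] bore [ 0.5967 -0.0901] slot [0.5911 0.0798] und z 0.1768 yaw 1.86
```

View pics/e10.png

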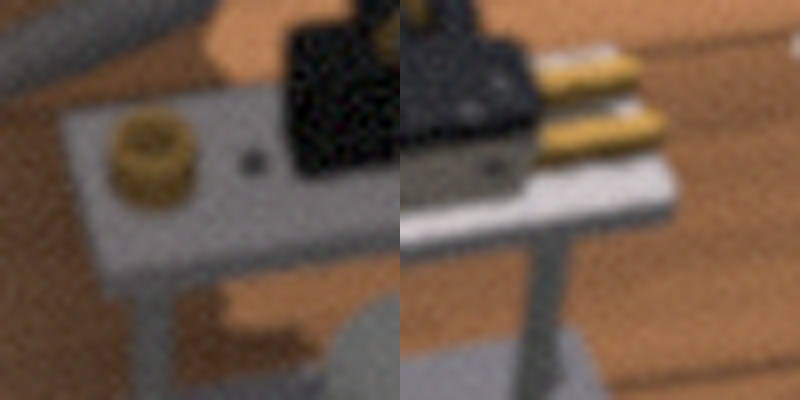

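View pics/f10.png

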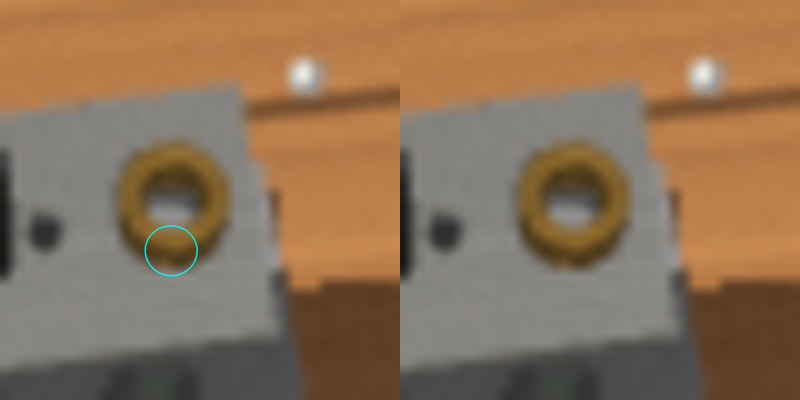

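Run:
```python
from h import *
def fitring(p,X0,z,lo=None):
    # template: brass hue mask vs projected annulus of visible top ring: fit outer hull of bush (z-.018..z) silhouette
    f=p["frame"].astype(float); b,g,r=f[...,0],f[...,1],f[...,2]
    u=proj(p,[(*X0,z)])[0].round().astype(int); H=12
    sub=p["frame"][u[1]-H:u[1]+H,u[0]-H:u[0]+H]
    S=8; big=cv2.resize(sub,None,fx=S,fy=S,interpolation=cv2.INTER_CUBIC).astype(float)
    sat=(big[...,2]-big[...,0])  # r-b
    return u-H,S,big,sat
for tag in("8","9","10"):
    P=pickle.load(open(f"p{tag}.pkl","rb")); z={"8":.2508,"9":.2231,"10":.2068}[tag]
    for c,th in(("top",35),("scene",25)):
        p=P[c]; o,S,big,sat=fitring(p,(.5954,-.0893),z)
        m=(sat>th).astype(float)
        # cost: IoU with silhouette of bush minus hole region ignored
        def cost(q):
            pts=np.vstack([circ(q[0],q[1],z,.0125),circ(q[0],q[1],z-.018,.0125)])
            h=cv2.convexHull(((proj(p,pts)-o+.5)*S-.5).astype(np.float32))
            k=np.zeros(m.shape,np.uint8); cv2.fillPoly(k,[np.round(h*16).astype(np.int32)],1,cv2.LINE_8,4)
            hole=np.zeros_like(k); cv2.fillPoly(hole,[np.round(((proj(p,circ(q[0],q[1],z,.0075))-o+.5)*S-.5)*16).astype(np.int32)],1,cv2.LINE_8,4)
            k2=k.astype(float); return (np.abs(k2-m)*(hole==0)).sum()
        g=[(cost((x,y)),x,y) for x in np.arange(.588,.602,.0005) for y in np.arange(-.096,-.083,.0005)]
        print(tag,c,min(g),int(m.sum()))
```

```text
8 top (np.float64(10160.0), np.float64(0.5949999999999992), np.float64(-0.0875)) 16413
8 scene (np.float64(11294.0), np.float64(0.5914999999999996), np.float64(-0.0885)) 18037
9 top (np.float64(8157.0), np.float64(0.5959999999999991), np.float64(-0.09)) 13502
9 scene (np.float64(6138.0), np.float64(0.5909999999999996), np.float64(-0.0905)) 13438
10 top (np.float64(8289.0), np.float64(0.5959999999999991), np.float64(-0.09)) 13614
10 scene (np.float64(10909.0), np.float64(0.5914999999999996), np.float64(-0.091)) 17811
```

servo_tool([
  [[0,0,-0.2],[0,0,0]],
  [[0,0,-0.4],[0,0,0]],
  [[0,0,-0.6],[0,0,0]],
  [[0,0,-0.8],[0,0,0]],
  [[0,0,-0.9],[0,0,0]],
])

```text
clock: 19.5
position: [0.5937, -0.0065, 0.1885]
ee_rot: [1.185, 1.225, -1.186]
force: [0.8, -0.4, -5.1]
width: 0.263
```

servo_tool([
  [[0,0,-0.1],[0,0,0]],
  [[0,0,-0.2],[0,0,0]],
  [[0,0,-0.25],[0,0,0]],
])

```text
clock: 19.8
position: [0.5937, -0.0065, 0.1859]
ee_rot: [1.185, 1.225, -1.186]
force: [-0.6, -0.5, -4.7]
width: 0.258
```

```bash
python3 -c "
from ov import *
s,t,C=view('11',off=-.0014)
cv2.imwrite('pics/e11.png',np.hstack([over(s,255,180,50,50,8,[]),over(t,275,145,50,50,8,[])]))
"
```

```text
19.8 [ 0.5937 -0.0065  0.1859] F [-0.6 -0.5 -4.7] T [-0.09  0.04  0.02] w 23.7 
x [-0.001  0.    -1.   ] jaw 1.86
ctr [ 0.5936 -0.0051] bore [ 0.5964 -0.0901] slot [0.5909 0.0799] und z 0.1648 yaw 1.86
```

View pics/e11.png

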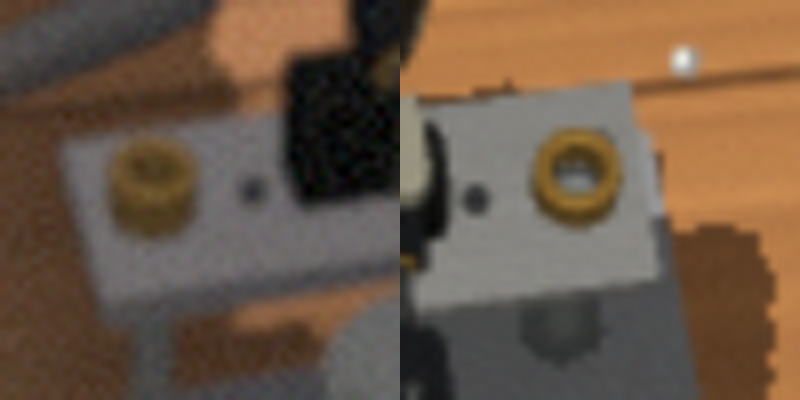

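servo_tool([
  [[0,0,-0.1],[0,0,0]],
  [[0,0,-0.2],[0,0,0]],
  [[0,0,-0.2],[0,0,0]],
])

```text
clock: 20.2
position: [0.5936, -0.0065, 0.1838]
ee_rot: [1.185, 1.225, -1.186]
force: [0.2, -0.1, -5.0]
width: 0.258
```

servo_tool([
  [[0,0,-0.1],[0,0,0]],
  [[0,0,-0.2],[0,0,0]],
  [[0,0,-0.2],[0,0,0]],
])

```text
clock: 20.5
position: [0.5935, -0.0065, 0.1816]
ee_rot: [1.185, 1.226, -1.186]
force: [0.6, -0.4, -5.2]
width: 0.257
```

```bash
python3 -c "
from ov import *
s,t,C=view('12',off=-.0014)
cv2.imwrite('pics/e12.png',np.hstack([over(s,255,180,50,50,8,[]),over(t,275,145,50,50,8,[])]))
"
```

```text
20.5 [ 0.5935 -0.0065  0.1816] F [ 0.6 -0.4 -5.2] T [-0.1   0.04  0.05] w 23.7 
x [-0.002  0.    -1.   ] jaw 1.86
ctr [ 0.5934 -0.0051] bore [ 0.5962 -0.09  ] slot [0.5907 0.0799] und z 0.1605 yaw 1.86
```

View pics/e12.png

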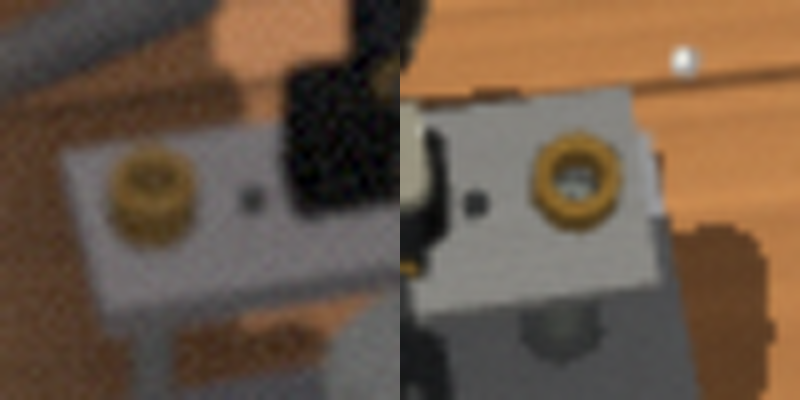

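servo_tool([
  [[0,0,-0.15],[0,0,0]],
  [[0,0,-0.3],[0,0,0]],
  [[0,0,-0.45],[0,0,0]],
  [[0,0,-0.6],[0,0,0]],
  [[0,0,-0.7],[0,0,0]],
  [[0,0,-0.7],[0,0,0]],
])

```text
clock: 21.2
position: [0.5934, -0.0064, 0.1746]
ee_rot: [1.184, 1.226, -1.186]
force: [0.0, -0.1, -4.1]
width: 0.26
```

servo_tool([
  [[0,0,-0.2],[0,0,0.1]],
  [[0,0,-0.4],[0,0,0.1]],
  [[0.02,-0.01,-0.6],[0,0,0.1]],
  [[0.02,-0.01,-0.8],[0,0,0.1]],
  [[0.02,-0.01,-1],[0,0,0.1]],
  [[0.02,-0.01,-1],[0,0,0.1]],
])

```text
clock: 21.8
position: [0.5934, -0.0066, 0.1642]
ee_rot: [1.183, 1.227, -1.186]
force: [0.2, 0.1, -5.2]
width: 0.26
```

```bash
python3 -c "
from ov import *
s,t,C=view('13',off=-.0014)
cv2.imwrite('pics/e13.png',np.hstack([over(s,250,180,120,80,6,[])]))
cv2.imwrite('pics/f13.png',np.hstack([over(t,275,145,50,50,8,[])]))
"
```

```text
21.8 [ 0.5934 -0.0066  0.1642] F [ 0.2  0.1 -5.2] T [-0.12  0.02 -0.02] w 23.9 
x [-0.002 -0.    -1.   ] jaw 1.96
ctr [ 0.5934 -0.0052] bore [ 0.5963 -0.0901] slot [0.5905 0.0798] und z 0.1431 yaw 1.96
```

View pics/e13.png

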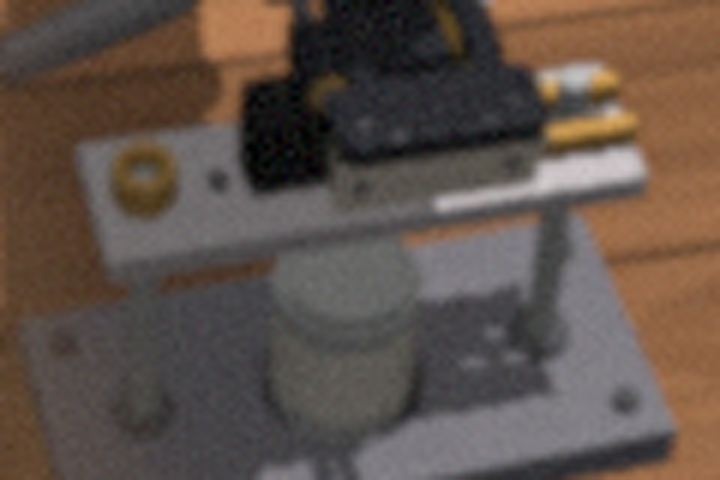

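View pics/f13.png

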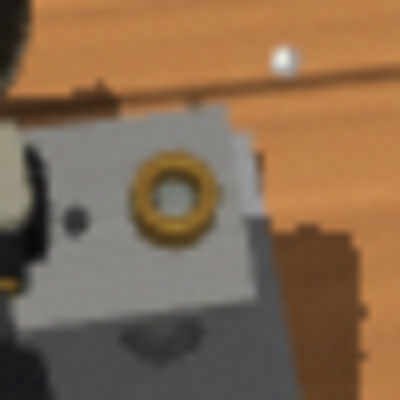

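Both rods are in their holes: the short rod is centred in the bush and the tall one stands in the slot, with no side force. I keep lowering.

servo_tool([
  [[0,0,-0.3],[0,0,0.1]],
  [[0,0,-0.6],[0,0,0.1]],
  [[-0.01,-0.01,-0.9],[0,0,0.1]],
  [[-0.01,-0.01,-1.2],[0,0,0.15]],
  [[-0.01,-0.01,-1.5],[0,0,0.15]],
  [[-0.02,-0.01,-1.8],[0,0,0.2]],
  [[-0.02,-0.01,-2],[0,0,0.2]],
  [[-0.02,-0.01,-2],[0,0,0.2]],
])

```text
clock: 22.7
position: [0.5932, -0.0067, 0.1442]
ee_rot: [1.18, 1.228, -1.183]
force: [0.2, -0.1, -4.5]
width: 0.261
```

servo_tool([
  [[0,0,-0.3],[0,0,0.1]],
  [[0,0,-0.6],[0,0,0.1]],
  [[-0.01,-0.01,-0.9],[0,0,0.1]],
  [[-0.01,-0.01,-1.2],[0,0,0.15]],
  [[-0.01,-0.01,-1.5],[0,0,0.15]],
  [[-0.02,-0.01,-1.8],[0,0,0.2]],
  [[-0.02,-0.01,-2],[0,0,0.2]],
  [[-0.02,-0.01,-2],[0,0,0.2]],
])

```text
clock: 23.5
position: [0.5928, -0.0067, 0.1238]
ee_rot: [1.177, 1.23, -1.181]
force: [0.9, 0.5, -5.5]
width: 0.258
```

```bash
python3 -c "
from ov import *
s,t,C=view('14',off=-.0014)
cv2.imwrite('pics/e14.png',np.hstack([over(s,250,180,120,80,6,[])]))
"
```

```text
23.5 [ 0.5928 -0.0067  0.1238] F [ 0.9  0.5 -5.5] T [-0.08  0.06  0.05] w 23.8 
x [-0.003 -0.    -1.   ] jaw 2.36
ctr [ 0.5928 -0.0054] bore [ 0.5963 -0.0903] slot [0.5893 0.0796] und z 0.1027 yaw 2.36
```

View pics/e14.png

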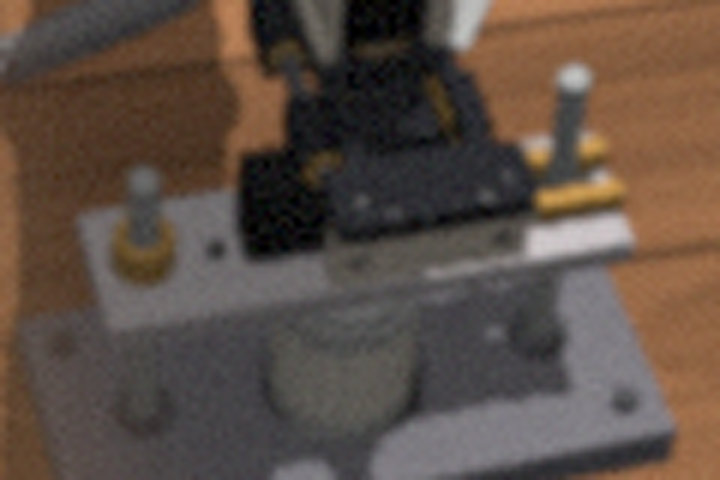

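servo_tool([
  [[0,0,-0.3],[0,-0.15,0.1]],
  [[0,0,-0.6],[0,-0.15,0.1]],
  [[0,0,-0.9],[0,-0.15,0.1]],
  [[0,0,-1],[0,-0.15,0.1]],
  [[0,0,-1.05],[0,-0.15,0.1]],
])

```text
clock: 24.1
position: [0.593, -0.0068, 0.1135]
ee_rot: [1.177, 1.229, -1.178]
force: [-0.0, 0.2, -4.9]
width: 0.257
```

servo_tool([
  [[0,0,-0.05],[0,0,0]],
  [[0,0,-0.1],[0,0,0]],
  [[0,0,-0.15],[0,0,0]],
])

```text
clock: 24.4
position: [0.5931, -0.0068, 0.112]
ee_rot: [1.178, 1.229, -1.177]
force: [-0.4, -0.8, -4.9]
width: 0.258
```

servo_tool([
  [[0,0,-0.05],[0,0,0]],
  [[0,0,-0.1],[0,0,0]],
  [[0,0,-0.1],[0,0,0]],
])

```text
clock: 24.7
position: [0.593, -0.0068, 0.111]
ee_rot: [1.178, 1.229, -1.177]
force: [-0.1, -0.2, -3.4]
width: 0.261
```

servo_tool([
  [[0,0,-0.05],[0,0,0]],
  [[0,0,-0.1],[0,0,0]],
  [[0,0,-0.1],[0,0,0]],
])

```text
clock: 25.0
position: [0.5932, -0.0068, 0.1108]
ee_rot: [1.178, 1.229, -1.177]
force: [-3.3, 0.3, 4.7]
width: 0.26
```

servo_tool([
  [[0,0,-0.1],[0,0,0]],
  [[0,0,-0.15],[0,0,0]],
  [[0,0,-0.2],[0,0,0]],
  [[0,0,-0.2],[0,0,0]],
])

```text
clock: 25.4
position: [0.5932, -0.0069, 0.1096]
ee_rot: [1.179, 1.229, -1.177]
force: [-3.8, 0.7, 6.5]
width: 0.256
```

```bash
python3 -c "
from ov import *
st()"
```

```text
25.4 [ 0.5932 -0.0069  0.1096] F [-3.8  0.7  6.5] T [ 0.01  1.07 -0.02] w 23.6 
x [ 0.001  0.001 -1.   ] jaw 2.44
```

servo_tool([
  [[-0.05,0,-0.1],[0,0,0.1]],
  [[-0.05,0,-0.15],[0,0,0.1]],
  [[-0.05,0,-0.2],[0,0,0.1]],
  [[-0.05,0,-0.2],[0,0,0.1]],
])

```text
clock: 25.8
position: [0.5931, -0.0069, 0.1085]
ee_rot: [1.178, 1.229, -1.174]
force: [-2.9, 1.0, 6.0]
width: 0.259
```

```bash
python3 -c "
from ov import *
st()"
```

```text
25.8 [ 0.5931 -0.0069  0.1085] F [-2.9  1.   6. ] T [-0.06  0.82 -0.07] w 23.8 
x [ 0.002  0.001 -1.   ] jaw 2.53
```

servo_tool([
  [[-0.06,0,-0.1],[0,0,0]],
  [[-0.06,0,-0.15],[0,0,0]],
  [[-0.06,0,-0.2],[0,0,0]],
  [[-0.06,0,-0.2],[0,0,0]],
])

```text
clock: 26.2
position: [0.5931, -0.0069, 0.1075]
ee_rot: [1.18, 1.228, -1.173]
force: [-2.3, 0.2, 6.0]
width: 0.261
```

servo_tool([
  [[-0.05,0,-0.1],[0,0,0]],
  [[-0.05,0,-0.15],[0,0,0]],
  [[-0.05,0,-0.2],[0,0,0]],
  [[-0.05,0,-0.2],[0,0,0]],
])

```text
clock: 26.6
position: [0.593, -0.0069, 0.1065]
ee_rot: [1.181, 1.228, -1.172]
force: [-2.6, -0.6, 7.4]
width: 0.262
```

servo_tool([
  [[-0.05,0,-0.1],[0,-0.1,0]],
  [[-0.05,0,-0.15],[0,-0.1,0]],
  [[-0.05,0,-0.2],[0,-0.1,0]],
  [[-0.05,0,-0.2],[0,-0.1,0]],
])

```text
clock: 27.0
position: [0.5931, -0.007, 0.1065]
ee_rot: [1.183, 1.226, -1.169]
force: [-6.1, 0.9, 17.4]
width: 0.258
```

```bash
python3 -c "
from ov import *
st()"
```

```text
27.0 [ 0.5931 -0.007   0.1065] F [-6.1  0.9 17.4] T [ 0.04  2.03 -0.06] w 23.7 
x [ 0.008  0.003 -1.   ] jaw 2.51
```

servo_tool([
  [[-0.05,0,-0.1],[-0.15,0.4,0]],
  [[-0.05,0,-0.2],[-0.15,0.4,0]],
  [[-0.05,0,-0.25],[-0.15,0.4,0]],
  [[-0.05,0,-0.25],[-0.15,0.4,0]],
])

```text
clock: 27.4
position: [0.5932, -0.007, 0.1064]
ee_rot: [1.18, 1.229, -1.174]
force: [-8.5, 1.2, 24.4]
width: 0.259
```

```bash
python3 -c "
from ov import *
s,t,C=view('15',off=-.0014)
cv2.imwrite('pics/e15.png',np.hstack([over(s,250,180,120,80,6,[])]))
"
```

```text
27.4 [ 0.5932 -0.007   0.1064] F [-8.5  1.2 24.4] T [ 0.2   2.4  -0.03] w 23.8 
x [ 0.003  0.002 -1.   ] jaw 2.5
ctr [ 0.5932 -0.0056] bore [ 0.5969 -0.0905] slot [0.5895 0.0793] und z 0.0853 yaw 2.5
```

View pics/e15.png

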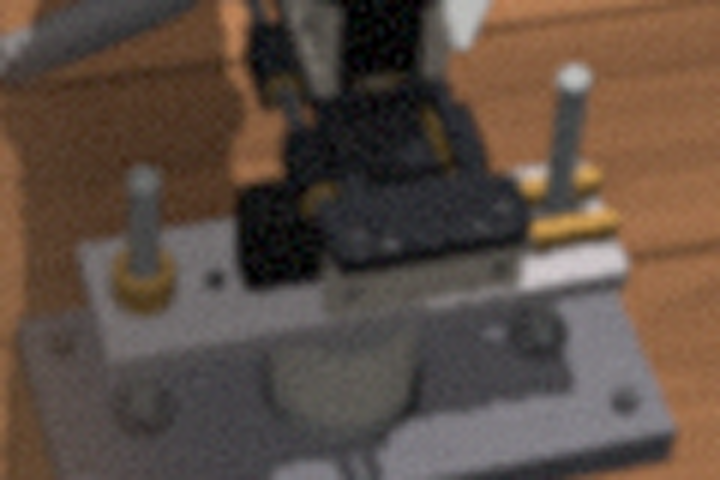

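servo_tool([
  [[0,0,0],[0,0,0]],
  [[0,0,0],[0,0,0]],
  [[0,0,0],[0,0,0]],
])

```text
clock: 27.8
position: [0.5936, -0.007, 0.1065]
ee_rot: [1.18, 1.229, -1.174]
force: [-1.0, 0.4, 3.9]
width: 0.256
```

```bash
python3 -c "
from ov import *
st()"
```

```text
27.8 [ 0.5936 -0.007   0.1065] F [-1.   0.4  3.9] T [-0.11  0.52 -0.03] w 23.5 
x [ 0.003  0.002 -1.   ] jaw 2.5
```

servo_tool([
  [[0,0,0.03],[0,0,0]],
  [[0,0,0.03],[0,0,0]],
  [[0,0,0.03],[0,0,0]],
  [[0,0,0.03],[0,0,0]],
  [[0,0,0.03],[0,0,0]],
  [[0,0,0.03],[0,0,0]],
], grip=0.7)

```text
clock: 28.4
position: [0.5936, -0.007, 0.1068]
ee_rot: [1.18, 1.229, -1.174]
force: [-0.5, -0.2, -0.0]
width: 0.688
```

servo_tool([
  [[0,0,1],[0,0,0]],
  [[0,0,3],[0,0,0]],
  [[0,0,6],[0,0,0]],
  [[0,0,10],[0,0,0]],
  [[0,0,14],[0,0,0]],
  [[0,0,18],[0,0,0]],
])

```text
clock: 29.0
position: [0.5932, -0.0073, 0.2893]
ee_rot: [1.18, 1.228, -1.174]
force: [-0.1, -0.2, -0.5]
width: 0.696
```

servo_tool([
  [[-5,5,3],[0,0,0]],
  [[-8,10,3],[0,0,0]],
  [[-10,15,3],[0,0,0]],
  [[-12,20,3],[0,0,0]],
  [[-14,25,3],[0,0,0]],
  [[-15,30,3],[0,0,0]],
  [[-15,30,3],[0,0,0]],
  [[-15,30,3],[0,0,0]],
])

```text
clock: 29.8
position: [0.4399, 0.2995, 0.3194]
ee_rot: [1.174, 1.235, -1.166]
force: [-0.1, 0.7, -0.4]
width: 0.702
```

```bash
python3 -c "
from ov import *
o=st();s,t=pics('16')
cv2.imwrite('pics/s16.png',over(s,245,170,130,100,6,[]))
cv2.imwrite('pics/t16.png',over(t,200,140,130,90,6,[]))
cv2.imwrite('pics/all16.png',s['frame'])
"
```

```text
29.8 [0.4399 0.2995 0.3194] F [-0.1  0.7 -0.4] T [-0.08  0.05 -0.01] w 64.6 
x [ 0.003  0.004 -1.   ] jaw 3.04
```

View pics/s16.png

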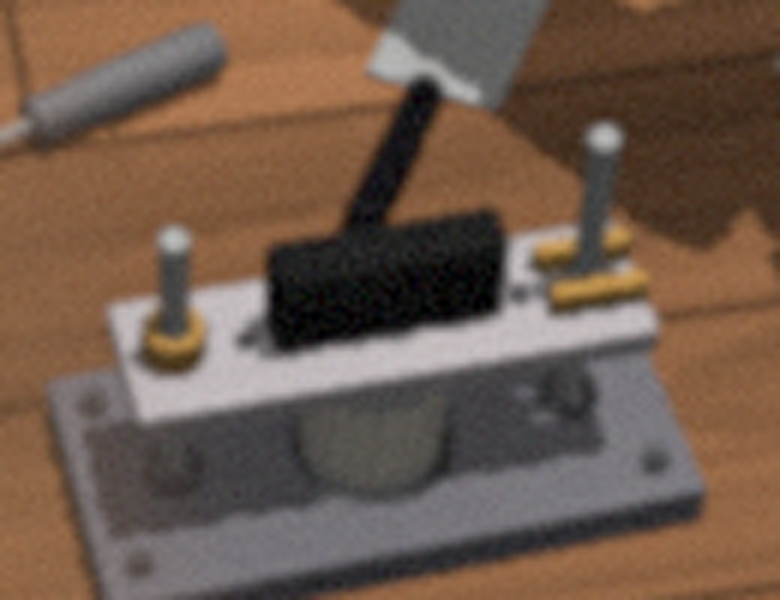

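View pics/t16.png

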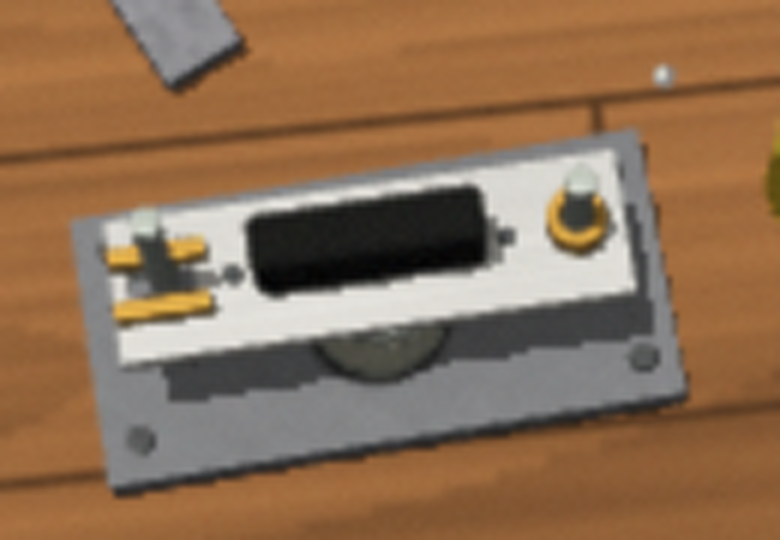

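View pics/all16.png

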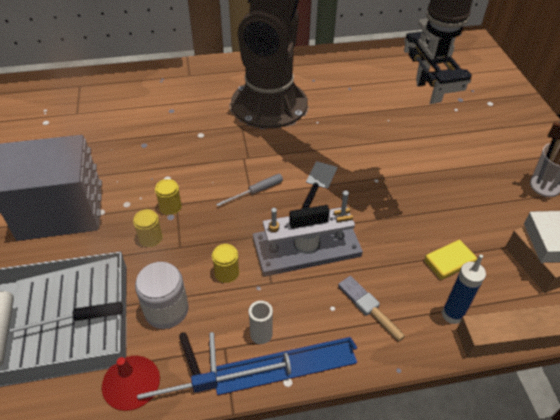

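The plate lies on the tin with the short rod through the bush and the tall one through the slot, and nothing else has moved. One level and height check with an overlay before handing in.

Run:
```python
from look import *
P=pickle.load(open("p16.pkl","rb")); s,t=P["scene"],P["top"]
c=np.array([.592,-.0058]); j=np.radians(2.6); v=np.array([np.cos(j),np.sin(j)]);u=np.array([-np.sin(j),np.cos(j)])
C=[]
for z,col in((.0975,(0,0,255)),(.1035,(0,255,0))):
    C.append((np.array([np.r_[c+a*.03*v+b*.105*u,z] for a,b in((1,1),(1,-1),(-1,-1),(-1,1))]),col))
cv2.imwrite("pics/z16.png",np.hstack([over(s,260,195,100,55,4,C),over(t,210,155,100,55,4,C)]))
```

```text
(no output)
```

View pics/z16.png

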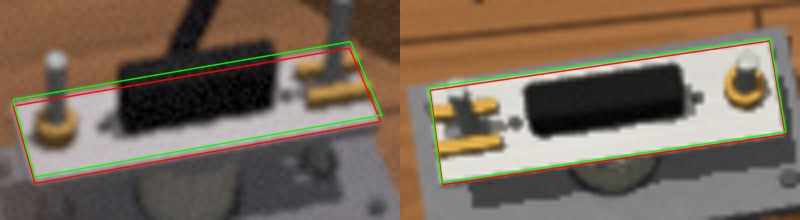

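The red outline, a level plate at the fully-home height and centred within about 1 mm, matches both views. I'm handing it in.

```bash
python3 -c "
from cell import arm
print(arm.sign_off())"
```

```text
the job is handed in; nothing more can be done
None
```

The tin is closed and the job is handed in, at about 30 s on the clock. The hand-in gives no verdict, so what follows rests on my own checks.

I stood the grey tin upright in the recess. I then threaded the plate over the rods, with the bore on the short rod and the slot on the tall one. The lid went in at about 11–12 N until it hit a hard stop. I confirmed the stop with about 29 N, well under the 50 N limit, then unloaded, let go and moved the arm clear.

**Height:** the lid stopped with the plate's underside at about 85.3 mm, and fully home should be 85.5 mm.

**Plate position:** in both cameras the plate matches a level plate at the home height, with its middle about 1 mm from the recess centre. Both rods are visible through their holes.

**Rest of the bench:** in the last pictures nothing else looks shifted.

**Disagreements:**
- After I lifted the plate, the cameras put it 2–3 mm from where the arm's readings did. I corrected for that before threading.
- While I was pressing there was a side force on the tool of up to 8.5 N along x. It fell to about 1 N before I let go.

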